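# Load the wallet rack and line up the spectacle pouches

## Task

Set up the leather goods on the counter: swing the rack's retaining bar right back, stand every wallet from the carton upright on its long edge in a slot of the rack, one to a slot, and when all are in swing the bar fully down over them again. Also stand all the spectacle pouches on their rests in one neat row along the middle line of the low riser, side by side and square to it, with no gap between neighbouring foot plates wider than 4 cm. Leave the other goods alone; the pouches may get knocked while you work, so check the row before you finish.

Things in the scene. Friction and masses are not known exactly. Their poses are not given: they have to be found in the camera images.
- rack: fixed wooden wallet rack, 156 (x) x 242 (y) mm. Origin: centre of its underside; x back, y left, z up. Four slots along x between upright pins (tops 64 mm up) at x = +-36 mm. Floor 12 mm up; end lips 24 mm high, 122 mm apart. A seated wallet's centre is 56 mm, its top 100 mm up. End cheeks at y = +-116 mm, 56 mm high; posts 128 mm high at x = 50 to 78 mm
- slot_0 (a point): middle of slot 0 of the rack at floor level: at y = -88 mm, x = 0, z = 12 mm in the rack's axes; 19 mm wide between its pins
- slot_1 (a point): middle of slot 1 of the rack at floor level: at y = -40 mm, x = 0, z = 12 mm in the rack's axes; 19 mm wide between its pins
- slot_2 (a point): middle of slot 2 of the rack at floor level: at y = 40 mm, x = 0, z = 12 mm in the rack's axes; 19 mm wide between its pins
- slot_3 (a point): middle of slot 3 of the rack at floor level: at y = 88 mm, x = 0, z = 12 mm in the rack's axes; 19 mm wide between its pins
- bar (a joint): steel retaining bar of the rack, rad: 0 = down on its stop, flat over the slots, 112 mm up, just over the tops of seated wallets; grows as its front swings up and back; 1.9 = fully back (stop). It starts down or nearly (up to 0.3). The hinge is stiff and holds it wherever it is left; about 1 N at the bar moves it
- bar_grip (a point): middle of the bar's black rubber sleeve, 14 mm thick, 56 mm long along the rack's y, over the wide gap between slots 1 and 2; gripped from above across the rack's x, it can turn between the fingers. It moves on an arc of radius 66 mm about bar_hinge (at angle 0 it is straight in front of it, -x of the rack)
- bar_hinge (a point): point on the bar's hinge line, which runs along the rack's y: at x = 66, y = 0, z = 112 mm in the rack's axes
- carton: fixed open cardboard carton, 246 (x) x 136 (y) x 56 mm high, origin at the centre of its underside. Wallets stand in it 52 mm apart along x, each on a 109 mm edge along y, leaning 0.3 rad with their tops to -x against slanted partitions (tops about 49 mm up). Their tops are about 92 mm up; they are drawn out along their slant
- wallet_0_center (a point): a tan folded leather wallet, a flat slab 88 x 109 x 14 mm, 0.13 kg, that starts on a 109 mm edge in the carton. Point: its centre. Axes: x along the 88 mm side, y along the 109 mm side, z through the thickness. Grip: across the 14 mm at the upper 109 mm edge. Absent in some starts
- wallet_1_center (a point): a dark brown folded leather wallet, a flat slab 88 x 109 x 14 mm, 0.13 kg, that starts on a 109 mm edge in the carton. Point: its centre. Axes: x along the 88 mm side, y along the 109 mm side, z through the thickness. Grip: across the 14 mm at the upper 109 mm edge. Absent in some starts
- wallet_2_center (a point): a tan folded leather wallet, a flat slab 88 x 109 x 14 mm, 0.13 kg, that starts on a 109 mm edge in the carton. Point: its centre. Axes: x along the 88 mm side, y along the 109 mm side, z through the thickness. Grip: across the 14 mm at the upper 109 mm edge. Absent in some starts
- wallet_3_center (a point): a dark brown folded leather wallet, a flat slab 88 x 109 x 14 mm, 0.13 kg, that starts on a 109 mm edge in the carton. Point: its centre. Axes: x along the 88 mm side, y along the 109 mm side, z through the thickness. Grip: across the 14 mm at the upper 109 mm edge. Absent in some starts
- riser: low wooden display riser, a fixed board 116 (x) x 300 (y) x 14 mm high. Origin: centre of its underside; its length runs along its own y
- rest_0_center (a point): a blue spectacle pouch fixed upright on a small rest, 111 mm high: foot plate 62 (x) x 57 (y) x 6 mm, pouch 22 mm thick (x) and 48 mm wide (y) to the top. Loose, 0.25 to 0.4 kg, heavy foot. Point: half-way up (55.5 mm) on its upright axis; z up. Grip: across the 22 mm near the top. Absent in some starts
- rest_1_center (a point): a dark brown spectacle pouch fixed upright on a small rest, 146 mm high: foot plate 62 (x) x 57 (y) x 6 mm, pouch 22 mm thick (x) and 48 mm wide (y) to the top. Loose, 0.25 to 0.4 kg, heavy foot. Point: half-way up (73 mm) on its upright axis; z up. Grip: across the 22 mm near the top. Absent in some starts
- rest_2_center (a point): a blue spectacle pouch fixed upright on a small rest, 111 mm high: foot plate 62 (x) x 57 (y) x 6 mm, pouch 22 mm thick (x) and 48 mm wide (y) to the top. Loose, 0.25 to 0.4 kg, heavy foot. Point: half-way up (55.5 mm) on its upright axis; z up. Grip: across the 22 mm near the top. Absent in some starts
- dog_stand: plywood phone stand with a dog figure, 104 x 114 x 164 mm, a bystander; origin: centre of its underside
- card_holder: half-round wooden card stand, 57 x 110 x 56 mm, a bystander; origin: centre of its underside
- price_card: small green price card in a clear holder, 44 x 56 x 25 mm, a bystander; origin: centre of its underside

How it is judged (in metres and radians):
On the way, in this order (a step that is already met when the one before it is completed fails the run):
1. the retaining bar is swung back, clear of the slots (value of joint bar above 1.4 rad), for 0.2 s.
2. every wallet stands in a slot while the bar is still back (z of wallet_0_center in the frame of rack between 0.049 and 0.062 m and (horizontal distance between wallet_0_center and slot_0 below 0.014 m or horizontal distance between wallet_0_center and slot_1 below 0.014 m or horizontal distance between wallet_0_center and slot_2 below 0.014 m or horizontal distance between wallet_0_center and slot_3 below 0.014 m) and angle between the z axis of each of wallet_0_center, wallet_1_center, wallet_2_center, wallet_3_center and the y axis of rack, either way round below 0.16 rad and angle between the y axis of each of wallet_0_center, wallet_1_center, wallet_2_center, wallet_3_center and the x axis of rack, either way round below 0.16 rad and z of wallet_1_center in the frame of rack between 0.049 and 0.062 m and (horizontal distance between wallet_1_center and slot_0 below 0.014 m or horizontal distance between wallet_1_center and slot_1 below 0.014 m or horizontal distance between wallet_1_center and slot_2 below 0.014 m or horizontal distance between wallet_1_center and slot_3 below 0.014 m) and z of wallet_2_center in the frame of rack between 0.049 and 0.062 m and (horizontal distance between wallet_2_center and slot_0 below 0.014 m or horizontal distance between wallet_2_center and slot_1 below 0.014 m or horizontal distance between wallet_2_center and slot_2 below 0.014 m or horizontal distance between wallet_2_center and slot_3 below 0.014 m) and z of wallet_3_center in the frame of rack between 0.049 and 0.062 m and (horizontal distance between wallet_3_center and slot_0 below 0.014 m or horizontal distance between wallet_3_center and slot_1 below 0.014 m or horizontal distance between wallet_3_center and slot_2 below 0.014 m or horizontal distance between wallet_3_center and slot_3 below 0.014 m) and value of joint bar above 1.2 rad), for 0.3 s.
At the end, for the whole second after the job is handed in: Wallets on a long edge, each in its slot (centre within 14 mm, upright and in line within 0.16 rad); bar below 0.07 rad; pouches upright wholly on the riser, within 15 mm of its middle line, square within 0.16 rad, centres under 110 mm from a neighbour; all at rest (z of wallet_0_center in the frame of rack between 0.049 and 0.062 m and (horizontal distance between wallet_0_center and slot_0 below 0.014 m or horizontal distance between wallet_0_center and slot_1 below 0.014 m or horizontal distance between wallet_0_center and slot_2 below 0.014 m or horizontal distance between wallet_0_center and slot_3 below 0.014 m) and angle between the z axis of each of wallet_0_center, wallet_1_center, wallet_2_center, wallet_3_center and the y axis of rack, either way round below 0.16 rad and angle between the y axis of each of wallet_0_center, wallet_1_center, wallet_2_center, wallet_3_center and the x axis of rack, either way round below 0.16 rad and z of wallet_1_center in the frame of rack between 0.049 and 0.062 m and (horizontal distance between wallet_1_center and slot_0 below 0.014 m or horizontal distance between wallet_1_center and slot_1 below 0.014 m or horizontal distance between wallet_1_center and slot_2 below 0.014 m or horizontal distance between wallet_1_center and slot_3 below 0.014 m) and z of wallet_2_center in the frame of rack between 0.049 and 0.062 m and (horizontal distance between wallet_2_center and slot_0 below 0.014 m or horizontal distance between wallet_2_center and slot_1 below 0.014 m or horizontal distance between wallet_2_center and slot_2 below 0.014 m or horizontal distance between wallet_2_center and slot_3 below 0.014 m) and z of wallet_3_center in the frame of rack between 0.049 and 0.062 m and (horizontal distance between wallet_3_center and slot_0 below 0.014 m or horizontal distance between wallet_3_center and slot_1 below 0.014 m or horizontal distance between wallet_3_center and slot_2 below 0.014 m or horizontal distance between wallet_3_center and slot_3 below 0.014 m) and value of joint bar below 0.07 rad and x of rest_0_center in the frame of riser between -0.015 and 0.015 m and y of rest_0_center in the frame of riser between -0.125 and 0.125 m and z of rest_0_center in the frame of riser between 0.0635 and 0.0755 m and angle between the x axis of each of rest_0_center, rest_1_center, rest_2_center and the x axis of riser, either way round below 0.16 rad and angle between each of rest_0_center, rest_1_center, rest_2_center's own z axis and vertical below 0.07 rad and (horizontal distance between rest_0_center and rest_1_center below 0.11 m or horizontal distance between rest_0_center and rest_2_center below 0.11 m) and x of rest_1_center in the frame of riser between -0.015 and 0.015 m and y of rest_1_center in the frame of riser between -0.125 and 0.125 m and z of rest_1_center in the frame of riser between 0.081 and 0.093 m and (horizontal distance between rest_1_center and rest_0_center below 0.11 m or horizontal distance between rest_1_center and rest_2_center below 0.11 m) and x of rest_2_center in the frame of riser between -0.015 and 0.015 m and y of rest_2_center in the frame of riser between -0.125 and 0.125 m and z of rest_2_center in the frame of riser between 0.0635 and 0.0755 m and (horizontal distance between rest_2_center and rest_0_center below 0.11 m or horizontal distance between rest_2_center and rest_1_center below 0.11 m) and linear speed of each of wallet_0, wallet_1, wallet_2, wallet_3, rest_0, rest_1, rest_2 below 0.03 m/s); the robot touches nothing.
It fails at once if the phone stand is moved more than 3 cm (distance of dog_stand from where it was at the start of the episode above 0.03 m).
It fails at once if the card stand is moved more than 3 cm (distance of card_holder from where it was at the start of the episode above 0.03 m).
It fails at once if the price card is moved more than 3 cm (distance of price_card from where it was at the start of the episode above 0.03 m).
Of wallet_0, wallet_1, wallet_2, wallet_3 only 2 to 4 are there at a start; the rules pass over those that are not, and their reading is None.
Of rest_0, rest_1, rest_2 only 2 to 3 are there at a start; the rules pass over those that are not, and their reading is None.
At some moment in a run one of rest_0, rest_1, rest_2 may be knocked a few centimetres aside while the robot is not near it.
It also fails if it takes over 210 s, if anything falls off the work surface, if the arm or the gripper's body presses on something with over 40 N, if the wrist force passes 120 N, or if a joint passes its speed limit or range.

## Robot

A 6-joint arm with a two-finger parallel gripper is mounted at the origin on a cart in front of the work surface, level with it; the furniture and walls round the work are solid. World frame = base frame: x ahead of the robot, y to its left, z up, the work surface at z = 0. Lengths are in mm, angles in degrees, forces in N, time in s.
With the tool pointing down it reaches from about 300 to 850 mm from the base axis. Payload 4.2 kg.
Tool frame: the origin (TCP) lies at the very end of the fingers, on their centre line; the grasp point (between the pads) lies 19 mm behind it (env.grip_point_offset is the distance from the TCP to the grasp point, in mm); z points along the fingers, y is the line along which they close (so a half turn about z gives the same grasp; the last joint's range is limited). The gripper opens to 91 mm and grips with 3 to 60 N. Pads are 32 mm wide; open, the fingers measure 118 mm over their backs; the gripper's body (76 mm by 178 mm) begins 60 mm behind the grasp point.
Start: joints at [71.104, 18.312, 89.639, -0, 72.044, -1.146], TCP at [175.302, 547.643, 213.976] pointing down, gripper open.
Joint ranges: [-177.97, 177.97], [-48.28, 115.42], [12.27, 149.76], [-77.06, 257.06], [2.81, 150.46], [-146.56, 146.56]. Speed limits (degrees/s): [147.25, 147.25, 180, 180, 180, 180].

## Interface

Orientations are given as [roll, pitch, yaw] about the fixed x, y, z axes, in that order (R = Rz(yaw) Ry(pitch) Rx(roll)).
In Python, from workcell import env gives the robot as it stands. The module is installed in compiled form; this text tells all that it offers.
- The arm moves only by the tool arm_command, never from a script. Its argument "rows" is a list of rows, each an object with "delta_pos": the shift along the tool's x, y, z in mm, a list of three; "roll": the turn about the tool's z in units of 5 degrees (1.0 is 5 degrees); "jaw": the opening in per cent of the stroke, from 0 (shut) to 100 (fully open). A call has 1 to 20 rows; each row is the pose to reach, as a shift and turn from the pose commanded when the call began, along the tool's axes at that moment; what a row does not reach only later rows make up. A row lasts 1/12 s, in which the tool goes at most 41.7 mm and 7.16 degrees, less where a joint would pass 70% of its speed; a pose out of reach is approached as far as the arm can. A call with a gripper value outside its range is refused whole. The fingers move at their own pace and stop on an object; "squeeze" is the grip in N (left out, the last holds). Time passes only in rows, so rows that repeat a pose let the fingers close. It gives the time, the measured TCP pose, the force, the opening and the grip force at its end, in the units of the state.
- env.state(): the state, without advancing time (a new reading comes with each control period).
- env.grab_frame(name): name is "side" or "top"; returns a dict with "img" (384x512x3 uint8, blue, green, red), "z_map" (384x512 float32, mm along the optical axis (not along the pixel's ray), 0 where there is no reading), "fov_y" (degrees; the focal length in pixels is half the picture's height over the tangent of half this angle, whatever the lens; pixels are square), "cx", "cy" (the principal point, pixels), "dist" ([k1, k2, p1, p2, k3] as OpenCV has them; the pictures are not rectified), "R" (3x3) and "t" (3): a world point X has camera coordinates R X + t. Camera axes: x right, y down, z forward; pixel columns grow to the right and rows downward; lengths in mm; the calibration is good to about 2 mm. A picture is of the moment at which its call begins.
- env.job_done(): hands the job in; it is judged then, once.
The state is a dict: "time_s": time; "qpos": joint angles; "qvel": joint speeds; "effort": joint torques, N m; "ee_pos": TCP position; "ee_rot": TCP orientation; "force": force on the tool from outside, world axes, zero at the start; "torque": the same for the moment, N m; "gripper_width": finger opening in mm; "gripper_force": force on a finger pad.
Only numpy, scipy, OpenCV 4.12 (cv2) and the standard library are available. Lean on these libraries where they do the work, as an engineer would, in place of code of your own. Each camera call takes 0.05 s, during which the arm holds its last target. There are 200 camera calls.

## Working session

There is one attempt and no reset: what is moved stays moved. The work goes in short steps, Python scripts to look and compute and a tool call to move; the robot and the scene stay as the last step left them, time stands still between calls to the robot, and variables do not carry over. Pictures are saved under pics/ and viewed, at most 14 in all, crops included, and the job is handed in when it is done.

Besides the shell and the picture viewer there is one more tool, called after "Request:" as name(argument=value, ...) on one line, values as JSON. arm_command: Moves the arm, as the interface text tells. Its arguments: {"type":"object","properties":{"rows":{"type":"array"},"squeeze":{"type":"number"}},"required":["rows"]}

```bash
mkdir -p pics; ls
cat > h.py <<'E'
import numpy as np, cv2
from workcell import env
def K(f):
    h=f["img"].shape[0]; F=h/2/np.tan(np.radians(f["fov_y"])/2)
    return np.array([[F,0,f["cx"]],[0,F,f["cy"]],[0,0,1]])
def grab(n,save=None):
    f=env.grab_frame(n)
    if save: cv2.imwrite("pics/"+save,f["img"])
    return f
def cloud(f):
    h,w=f["z_map"].shape
    u,v=np.meshgrid(np.arange(w),np.arange(h))
    p=cv2.undistortPoints(np.stack([u,v],-1).reshape(-1,1,2).astype(np.float64),K(f),np.array(f["dist"],float)).reshape(h,w,2)
    z=f["z_map"].astype(float)
    P=np.dstack([p*z[...,None],z])
    X=(P-np.array(f["t"]))@np.array(f["R"])
    X[z<=0]=np.nan
    return X
def proj(f,X):
    r,_=cv2.Rodrigues(np.array(f["R"],float))
    return cv2.projectPoints(np.array(X,float).reshape(-1,1,3),r,np.array(f["t"],float),K(f),np.array(f["dist"],float))[0].reshape(-1,2)
E
python3 - <<'E'
from h import *
s=env.state(); print({k:np.round(v,2) for k,v in s.items()})
for n in("side","top"):
    f=grab(n,n+"0.png"); R=np.array(f["R"]); print(n,-R.T@np.array(f["t"]),R[2],f["fov_y"],f["dist"])
    np.save(n+"0.npy",cloud(f))
E
```

```text
pics
{'time_s': np.float64(0.0), 'qpos': array([71.1 , 18.35, 89.71, -0.  , 72.04, -1.15]), 'qvel': array([ 0.  , -0.04,  0.08, -0.04,  0.03,  0.02]), 'effort': array([  0.  , -41.25, -23.2 ,   0.07,   0.05,  -0.  ]), 'ee_pos': array([175.13, 547.14, 213.12]), 'ee_rot': array([-179.9 ,    0.  ,  162.25]), 'force': array([-0.15, -0.61,  0.48]), 'torque': array([ 0.03, -0.01, -0.02]), 'gripper_force': np.float64(0.0), 'gripper_width': np.float64(91.39)}
side [ 265.26347603 -827.15554741  760.72774801] [ 0.32133019  0.75004091 -0.57808784] 54.39614728499725 [0.03489716 0.         0.         0.         0.        ]
top [ 543.35388417    5.4611242  1155.18227182] [ 0.08014564 -0.01966897 -0.99658909] 57.19311891338668 [0.02174475 0.         0.         0.         0.        ]
```

View pics/side0.png

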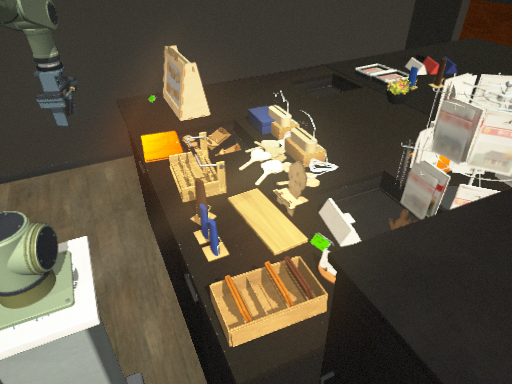

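View pics/top0.png

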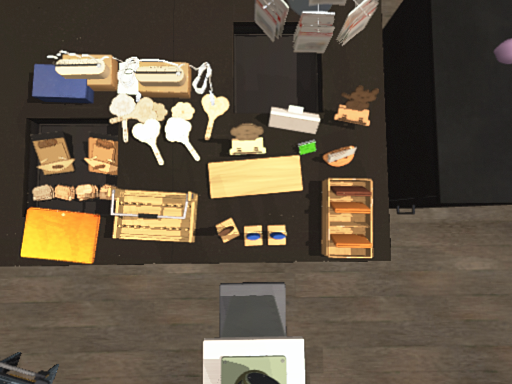

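The views show the rack at top px (155,217) with its bar down, and the carton at (347,218) with apparently 3 wallets (tan, tan, dark brown). There are three pouches at (228,230), (253,236) and (277,236), and the riser is at (255,177). The bystanders are at (247,140), (294,118) and (308,147).

Run:
```python
from h import *
T=np.load("top0.npy"); S=np.load("side0.npy")
def rect(P): 
    (c,(w,h),a)=cv2.minAreaRect(P[:,:2].astype(np.float32)); return np.round(cv2.boxPoints((c,(w,h),a)),0).tolist(),np.round(c,1),np.round((w,h),1),round(a,1)
def sub(X,x0,x1,y0,y1,z0,z1):
    Q=X.reshape(-1,3); m=(Q[:,0]>x0)&(Q[:,0]<x1)&(Q[:,1]>y0)&(Q[:,1]<y1)&(Q[:,2]>z0)&(Q[:,2]<z1); return Q[m]
for uv in [(155,217),(347,218),(228,230),(253,236),(277,236),(255,177),(247,150),(148,216)]:
    print(uv,np.round(T[uv[1],uv[0]]))
c=T[177,255]
for nm,X in(("T",T),("S",S)):
    t=sub(X,200,700,-60,60,-30,8); print(nm,"table z",np.median(t[:,2]) if len(t) else None)
    r=sub(X,c[0]-100,c[0]+100,c[1]-190,c[1]+190,8,22); print("riser",len(r),rect(r),np.median(r[:,2]))
    k=T[218,347]; r=sub(X,k[0]-180,k[0]+180,k[1]-110,k[1]+110,44,66); print("carton",rect(r))
    k=T[217,155]; r=sub(X,k[0]-120,k[0]+120,k[1]-150,k[1]+150,15,70); print("rack",rect(r))
a=cv2.imread("pics/top0.png")
A=cv2.resize(a[170:270,100:240],None,fx=5,fy=5,interpolation=2)[:, :700]
B=cv2.resize(a[170:270,300:400],None,fx=5,fy=5,interpolation=2)
b=cv2.imread("pics/side0.png")
C=cv2.resize(b[135:210,150:250],None,fx=4,fy=4,interpolation=2); D=cv2.resize(b[250:350,200:340],None,fx=4,fy=4,interpolation=2)
cv2.imwrite("pics/t1.png",cv2.resize(np.hstack([A[:,:],B]),(800,333)))
cv2.imwrite("pics/s1.png",np.hstack([C,D[:300,:400]]))
cv2.imwrite("pics/comb.png",np.vstack([cv2.resize(np.hstack([A,B]),(800,333)),cv2.resize(np.hstack([C,D[:300,:400]]),(800,260))]))
```

```text
(155, 217) [540. 281. 126.]
(347, 218) [ 529. -309.    9.]
(228, 230) [501.  69. 147.]
(253, 236) [481.  -2. 112.]
(277, 236) [480. -73. 110.]
(255, 177) [665. -11.  15.]
(247, 150) [749.  14.  43.]
(148, 216) [543. 300. 129.]
T table z 0.20474551402720437
riser 3292 ([[574.0, 135.0], [597.0, -211.0], [767.0, -200.0], [744.0, 146.0]], array([670.7, -32.4]), array([170.8, 346.6]), 3.8) 13.944482653921867
carton ([[405.0, -371.0], [651.0, -381.0], [657.0, -236.0], [411.0, -226.0]], array([ 531. , -303.5]), array([145.9, 246.3]), 87.6)
rack ([[460.0, 134.0], [660.0, 131.0], [665.0, 426.0], [465.0, 429.0]], array([562.5, 279.9]), array([294.7, 199.3]), 89.0)
S table z 2.0452439633501043
riser 2532 ([[573.0, 179.0], [600.0, -211.0], [770.0, -199.0], [744.0, 190.0]], array([671.7, -10.4]), array([170.8, 390.7]), 3.9) 15.717270058109055
carton ([[406.0, -375.0], [655.0, -382.0], [659.0, -234.0], [410.0, -227.0]], array([ 532.5, -304.7]), array([148.5, 248.6]), 88.4)
rack ([[457.0, 141.0], [657.0, 127.0], [676.0, 416.0], [476.0, 429.0]], array([566.6, 278.3]), array([289.2, 201.1]), 86.2)
```

View pics/comb.png

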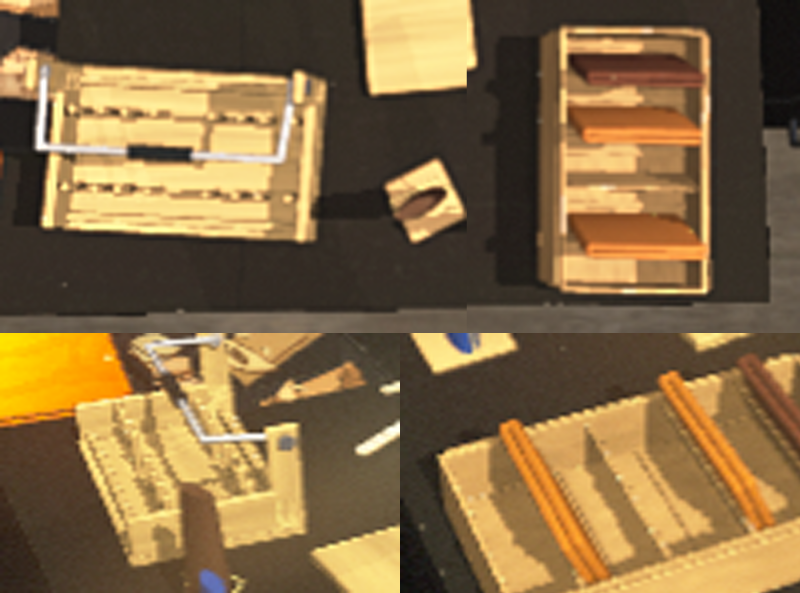

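Three wallets are present: tan at low x, then an empty bay, then tan and dark brown. The bar is slightly up, with its sleeve at px (148,216). Next I'm measuring each pose more tightly.

Run:
```python
from h import *
T=np.load("top0.npy"); S=np.load("side0.npy")
def sub(X,x0,x1,y0,y1,z0,z1):
    Q=X.reshape(-1,3); m=(Q[:,0]>x0)&(Q[:,0]<x1)&(Q[:,1]>y0)&(Q[:,1]<y1)&(Q[:,2]>z0)&(Q[:,2]<z1); return Q[m]
def rect(P):
    (c,(w,h),a)=cv2.minAreaRect(P[:,:2].astype(np.float32)); return len(P),np.round(c,1),np.round((w,h),1),round(a,1),'zmed',np.round(np.median(P[:,2]),1),'mean',np.round(P.mean(0),1)
for nm,X in(("T",T),("S",S)):
    print(nm)
    for k,b in dict(riser=(590,745,-165,150,11,19),restB=(440,540,-35,35,104,118),restA=(440,540,-110,-40,104,118),restbr=(450,550,35,120,138,155),
       footB=(430,540,-40,35,4,12),footA=(430,540,-115,-40,4,12),footbr=(450,560,30,120,4,12),
       cheekL=(455,640,385,420,46,62),cheekR=(455,640,140,185,46,62),pinsF=(490,525,180,385,58,72),pinsB=(560,605,180,385,58,72),
       sleeve=(520,560,265,320,115,140),postR=(590,650,140,185,118,140),postL=(590,650,370,430,118,140),
       w0=(400,470,-385,-220,75,110),w2=(500,570,-385,-220,75,110),w3=(570,640,-385,-220,75,110),
       dog=(720,850,-80,90,20,200),card=(740,900,-190,-50,20,80),price=(700,790,-200,-110,8,60)).items():
        P=sub(X,*b)
        if len(P)>4: print(k,*rect(P))
```

```text
T
riser 2888 [666.9  -9.2] [115.9 299.1] 4.5 zmed 14.1 mean [666.7  -8.9  14.2]
restB 47 [ 4.776e+02 -4.000e-01] [32.4 11.6] 89.4 zmed 110.7 mean [476.7  -0.5 110.4]
restA 49 [476.9 -75.7] [35.3 12. ] 88.8 zmed 110.9 mean [477.3 -75.6 110.7]
restbr 53 [494.5  81.7] [12.7 35.1] 25.5 zmed 146.0 mean [494.8  81.2 145.7]
footB 183 [484.5   1. ] [101.3  75.7] 8.2 zmed 6.2 mean [4.757e+02 1.000e-01 6.500e+00]
footA 170 [490.4 -76.9] [60.2 95.5] 83.8 zmed 6.2 mean [479.2 -75.9   6.5]
footbr 196 [507.4  76.5] [ 80.9 103.5] 89.9 zmed 6.5 mean [496.3  79.5   6.6]
cheekL 127 [554.8 409. ] [ 21.7 144.6] 89.5 zmed 54.2 mean [561.4 414.2  53.9]
cheekR 28 [567.4 183.1] [ 2.8 83.7] 86.4 zmed 53.5 mean [572.4 182.2  53.5]
pinsF 45 [514.7 284.3] [195.1  27.2] 84.7 zmed 62.0 mean [506.3 281.6  62.2]
pinsB 38 [577.8 278.5] [ 20.6 196.2] 1.1 zmed 62.1 mean [578.2 270.9  62.6]
sleeve 81 [542.6 293.1] [50.4 11.6] 89.3 zmed 125.3 mean [542.8 294.3 124.8]
postR 18 [601. 181.] [20.5  5.3] 0.6 zmed 125.4 mean [600.7 181.6 125.6]
postL 46 [610.5 412.9] [35.2 17.4] 2.8 zmed 125.6 mean [612.9 412.4 125. ]
w0 224 
[... 1331 characters left out ...]
7 [543.8 293.3] [51.4 13.1] 86.5 zmed 127.5 mean [543.3 292.6 126.6]
postR 30 [600.6 179.4] [ 9.7 21.1] 86.2 zmed 125.4 mean [600.2 180.  124.8]
postL 33 [610.1 410.3] [35.8 14.7] 25.1 zmed 123.4 mean [612.4 411.2 123.9]
w0 290 [ 451.2 -303.8] [110.5  17.3] 88.5 zmed 90.7 mean [ 449.3 -311.7   89.7]
w2 265 [ 552.5 -304.6] [107.4  15.7] 89.9 zmed 90.4 mean [ 552.3 -310.2   89.5]
w3 281 [ 604.6 -309.6] [ 18.5 108.6] 0.5 zmed 90.0 mean [ 603.8 -316.4   88.9]
dog 904 [779.9  -8.4] [ 94.5 177.7] 20.9 zmed 73.5 mean [782.2   9.1  82.3]
card 604 [ 841.6 -144.7] [160.7 106.7] 48.7 zmed 38.2 mean [ 845.3 -132.8   40. ]
price 300 [ 742.  -153.1] [ 56.3 115.4] 55.8 zmed 16.1 mean [ 740.8 -158.3   16.5]
```

Run:
```python
from h import *
T=np.load("top0.npy"); S=np.load("side0.npy")
c0=np.array([542.5,293.3]); a=np.radians(-2.5); R=np.array([[np.cos(a),-np.sin(a)],[np.sin(a),np.cos(a)]])
def cl(v,gap):
    v=np.sort(v); i=np.where(np.diff(v)>gap)[0]+1
    return [(round(g.min(),1),round(g.max(),1),len(g)) for g in np.split(v,i)]
for nm,X in(("T",T),("S",S)):
    Q=X.reshape(-1,3); Q=Q[np.isfinite(Q).all(1)]; L=(Q[:,:2]-c0)@R; z=Q[:,2]
    m=(abs(L[:,0])<100)&(abs(L[:,1])<140)
    L=L[m];z=z[m]
    for s in(-1,1):
        k=(abs(L[:,0]-36*s)<14)&(z>52)&(z<70)&(abs(L[:,1])<108)
        print(nm,"pins",s,'x',L[k,0].mean().round(1),cl(L[k,1],4))
        k=(abs(L[:,1]-116*s)<14)&(z>40)&(z<62)
        for xs in(-50,-10,30):
            kk=k&(abs(L[:,0]-xs)<20); print("  cheek",s,xs,np.percentile(L[kk,1],[3,50,97]).round(1) if kk.sum() else None,kk.sum())
        print("  cheek x",np.percentile(L[k,0],[1,99]).round(1))
        k=(abs(L[:,1]-116*s)<25)&(z>118)&(z<134)&(L[:,0]>40)
        print("  post",L[k].min(0).round(1),L[k].max(0).round(1),k.sum())
    k=(abs(L[:,1])<100)&(z>16)&(z<34)
    print("lip x",cl(L[k,0],5))
    k=(abs(L[:,1])<28)&(z>110)&(abs(L[:,0])<30); print("sleeve",L[k].mean(0),np.percentile(z[k],[50,95]), np.polyfit(L[k,1],L[k,0],1))
```

```text
T pins -1 x -36.1 [(np.float64(-107.0), np.float64(-99.0), 26), (np.float64(-92.6), np.float64(-85.2), 6), (np.float64(-64.7), np.float64(-61.2), 6), (np.float64(-45.5), np.float64(-39.9), 6), (np.float64(-18.6), np.float64(-11.4), 9), (np.float64(34.3), np.float64(39.6), 7), (np.float64(61.5), np.float64(65.7), 6), (np.float64(81.4), np.float64(87.8), 9)]
  cheek -1 -50 [-108.5 -106.5 -102.9] 36
  cheek -1 -10 [-109.6 -107.2 -102.1] 41
  cheek -1 30 [-110.4 -106.5 -102.5] 40
  cheek x [-75.6  67.7]
  post [  41.1 -112.4] [ 73.5 -95.4] 41
T pins 1 x 35.7 [(np.float64(-106.4), np.float64(-101.8), 15), (np.float64(-94.9), np.float64(-91.1), 6), (np.float64(-66.7), np.float64(-60.9), 6), (np.float64(-46.3), np.float64(-38.1), 8), (np.float64(-19.6), np.float64(-15.2), 6), (np.float64(33.5), np.float64(38.2), 7), (np.float64(59.1), np.float64(66.3), 7), (np.float64(80.3), np.float64(85.3), 9), (np.float64(106.6), np.float64(107.6), 3)]
  cheek 1 -50 [109.1 123.9 129.5] 58
  cheek 1 -10 [120.6 122.9 129.2] 45
  cheek 1 30 [107.4 122.7 129.6] 71
  cheek x [-69.   77.3]
  post [ 45.7 113.5]
[... 1258 characters left out ...]
loat64(-23.8), 1), (np.float64(-19.4), np.float64(-14.4), 8), (np.float64(30.6), np.float64(34.6), 7), (np.float64(41.6), np.float64(41.6), 1), (np.float64(54.6), np.float64(64.7), 9), (np.float64(80.4), np.float64(87.6), 7)]
  cheek 1 -50 [109.9 123.3 128.8] 56
  cheek 1 -10 [116.9 123.  129.2] 49
  cheek 1 30 [109.4 121.9 127.9] 28
  cheek x [-69.6  80. ]
  post [ 40.4 109.5] [ 80.1 128.2] 34
lip x [(np.float64(-73.4), np.float64(-30.1), 104), (np.float64(-20.7), np.float64(10.8), 23), (np.float64(17.7), np.float64(25.0), 7), (np.float64(30.1), np.float64(41.4), 30), (np.float64(57.9), np.float64(76.5), 60)]
sleeve [0.76816631 0.09954439] [127.39995814 130.4695413 ] [0.00637605 0.76753161]
```

Run:
```python
from h import *
from scipy.optimize import least_squares
T=np.load("top0.npy"); S=np.load("side0.npy")
py=np.array([-101,-75,-53,-27,27,53,75,101]); M=np.array([(x,y) for x in(-36,36) for y in py])
def loc(p,Q):
    a=p[2]; return (Q-p[:2])@np.array([[np.cos(a),-np.sin(a)],[np.sin(a),np.cos(a)]])
ps=[]
for nm,X in(("T",T),("S",S)):
    Q=X.reshape(-1,3); Q=Q[np.isfinite(Q).all(1)]; z=Q[:,2]; p=np.array([542.5,303.3,np.radians(-3.5)])
    for it in range(6):
        L=loc(p,Q[:,:2]); m=(abs(L[:,0])<50)&(abs(L[:,1])<109)&(z>56)&(z<69)
        D=np.linalg.norm(L[m][:,None]-M,axis=2); j=D.argmin(1); ok=D.min(1)<9
        q=Q[m][ok,:2]; j=j[ok]
        C=np.array([q[j==i].mean(0) if (j==i).sum()>2 else [np.nan]*2 for i in range(16)]); g=np.isfinite(C[:,0])
        r=least_squares(lambda p:(loc(p,C[g])-M[g]).ravel(),p,loss='soft_l1'); p=r.x
    print(nm,p[:2].round(1),np.degrees(p[2]).round(2),g.sum(),(loc(p,C[g])-M[g]).round(1).tolist()); ps.append(p)
    L=loc(p,Q[:,:2]); k=(abs(L[:,1])<45)&(z>112)&(z<140)&(abs(L[:,0])<30)
    print("sleeve",L[k].min(0),L[k].max(0),np.median(L[k],0),np.percentile(z[k],[50,90]))
    k=(abs(L[:,1])<110)&(z>112)&(z<150)&(abs(L[:,0])<75); 
    P=Q[:,:2]*0; 
    for s in(-1,1):
        b=k&(s*L[:,1]>60); print(s,L[b].min(0).round(),L[b].max(0).round(),z[b].max() if b.any() else None)
```

```text
T [543.1 303.4] -3.87 16 [[-0.3, 1.0], [-0.2, 1.0], [-0.1, -0.4], [0.2, 1.3], [0.4, -0.8], [0.5, -0.6], [0.4, -1.0], [0.4, -0.9], [-0.1, -0.4], [-0.2, 2.0], [0.2, 0.9], [0.2, 0.6], [-0.6, -0.6], [-0.4, 0.0], [0.1, -1.0], [-0.8, 0.1]]
sleeve [ -6.51648249 -44.39311982] [ 7.27005208 44.55121727] [0.55501478 0.15902737] [124.54154476 128.16799445]
-1 [  -3. -110.] [ 70. -61.] 126.11560655026801
1 [-3. 62.] [ 70. 110.] 126.54515302891922
S [543.8 302.5] -4.02 16 [[0.2, 0.4], [0.9, 1.2], [0.1, -0.7], [1.0, -0.3], [0.1, -0.2], [0.2, -0.1], [0.0, -1.5], [-0.5, 1.2], [-1.7, -1.7], [-0.2, 1.5], [-0.2, -0.2], [-0.3, 0.3], [-0.1, -1.0], [-0.2, -1.1], [0.2, 0.6], [0.1, 1.5]]
sleeve [ -5.94420138 -43.12522549] [ 7.19929545 44.10651827] [-0.4845758  -7.49227853] [127.39995814 129.59162157]
-1 [  -3. -110.] [ 64. -61.] 128.41040899268555
1 [-2. 62.] [ 70. 110.] 128.70968974145626
```

Rack fit is (543.4, 303.0) with yaw -3.9°, and the residuals are within 2 mm. The riser is at (667,-10) with yaw 4.5°. The sleeve is about 121 mm up. Now moving to the bar.

```bash
cat > go.py <<'E'
import sys; from h import *
s=env.state(); p=np.array(s["ee_pos"]); yaw=s["ee_rot"][2]
def d(*t):
    a=np.radians(yaw); x=np.array([np.cos(a),np.sin(a),0]); y=np.array([np.sin(a),-np.cos(a),0])
    v=np.array(t[:3])-p; return [round(float(v@x),1),round(float(v@y),1),round(float(-v[2]),1)], round(-((t[3]-yaw+180)%360-180)/5,2)
if __name__=="__main__":
    print("t",round(s["time_s"],1),"at",p.round(1),round(yaw,1),"w",round(s["gripper_width"],1),"F",np.round(s["force"],1))
    for a in sys.argv[1:]: print(a,*d(*map(float,a.split(","))))
E
python3 go.py 544,303,180,86.1
```

```text
t 0.1 at [175.1 547.2 213.2] 162.2 w 90.8 F [ 0.7 -0.3 -0.8]
544,303,180,86.1 [-425.7, -120.1, 33.2] 15.23
```

Request:
arm_command(rows=[{"delta_pos": [-425.7, -120.1, 33.2], "roll": 15.23, "jaw": 60}, {"delta_pos": [-425.7, -120.1, 33.2], "roll": 15.23, "jaw": 60}, {"delta_pos": [-425.7, -120.1, 33.2], "roll": 15.23, "jaw": 60}, {"delta_pos": [-425.7, -120.1, 33.2], "roll": 15.23, "jaw": 60}, {"delta_pos": [-425.7, -120.1, 33.2], "roll": 15.23, "jaw": 60}, {"delta_pos": [-425.7, -120.1, 33.2], "roll": 15.23, "jaw": 60}, {"delta_pos": [-425.7, -120.1, 33.2], "roll": 15.23, "jaw": 60}, {"delta_pos": [-425.7, -120.1, 33.2], "roll": 15.23, "jaw": 60}, {"delta_pos": [-425.7, -120.1, 33.2], "roll": 15.23, "jaw": 60}, {"delta_pos": [-425.7, -120.1, 33.2], "roll": 15.23, "jaw": 60}, {"delta_pos": [-425.7, -120.1, 33.2], "roll": 15.23, "jaw": 60}, {"delta_pos": [-425.7, -120.1, 33.2], "roll": 15.23, "jaw": 60}, {"delta_pos": [-425.7, -120.1, 33.2], "roll": 15.23, "jaw": 60}, {"delta_pos": [-425.7, -120.1, 33.2], "roll": 15.23, "jaw": 60}, {"delta_pos": [-425.7, -120.1, 33.2], "roll": 15.23, "jaw": 60}, {"delta_pos": [-425.7, -120.1, 33.2], "roll": 15.23, "jaw": 60}])

```text
time_s: 1.43
ee_pos: [543.0, 304.4, 181.0]
ee_rot: [-180.0, -0.0, 86.2]
force: [-0.4, -0.3, -0.7]
gripper_width: 54.6
gripper_force: 0.0
```

```bash
python3 go.py 544,303,102,86.1
```

```text
t 1.4 at [543.  304.4 181. ] 86.2 w 54.6 F [-0.4 -0.3 -0.7]
544,303,102,86.1 [-1.3, 1.0, 79.0] 0.02
```

Request:
arm_command(rows=[{"delta_pos": [-1, 1, 30], "roll": 0, "jaw": 60}, {"delta_pos": [-1, 1, 55], "roll": 0, "jaw": 60}, {"delta_pos": [-1, 1, 79], "roll": 0, "jaw": 60}, {"delta_pos": [-1, 1, 79], "roll": 0, "jaw": 60}, {"delta_pos": [-1, 1, 79], "roll": 0, "jaw": 60}, {"delta_pos": [-1, 1, 79], "roll": 0, "jaw": 0}, {"delta_pos": [-1, 1, 79], "roll": 0, "jaw": 0}, {"delta_pos": [-1, 1, 79], "roll": 0, "jaw": 0}, {"delta_pos": [-1, 1, 79], "roll": 0, "jaw": 0}, {"delta_pos": [-1, 1, 79], "roll": 0, "jaw": 0}, {"delta_pos": [-1, 1, 79], "roll": 0, "jaw": 0}, {"delta_pos": [-1, 1, 79], "roll": 0, "jaw": 0}, {"delta_pos": [-1, 1, 79], "roll": 0, "jaw": 0}, {"delta_pos": [-1, 1, 79], "roll": 0, "jaw": 0}], squeeze=15)

```text
time_s: 2.6
ee_pos: [544.7, 302.5, 101.8]
ee_rot: [-180.0, -0.0, 86.1]
force: [-1.3, 1.1, 1.4]
gripper_width: 13.3
gripper_force: 15.0
```

Gripped at 13.3 mm, which matches the 14 mm sleeve. Swinging along the arc.

Request:
arm_command(rows=[{"delta_pos": [0, 1.4, -7], "roll": 0, "jaw": 0}, {"delta_pos": [0, 3.4, -13.6], "roll": 0, "jaw": 0}, {"delta_pos": [0, 6, -19.7], "roll": 0, "jaw": 0}, {"delta_pos": [0, 9.1, -25.5], "roll": 0, "jaw": 0}, {"delta_pos": [0, 13, -31], "roll": 0, "jaw": 0}, {"delta_pos": [0, 17.1, -36], "roll": 0, "jaw": 0}, {"delta_pos": [0, 22, -40.6], "roll": 0, "jaw": 0}, {"delta_pos": [0, 27, -44.7], "roll": 0, "jaw": 0}, {"delta_pos": [0, 32.6, -48.3], "roll": 0, "jaw": 0}, {"delta_pos": [0, 38.4, -51.2], "roll": 0, "jaw": 0}, {"delta_pos": [0, 44.6, -53.6], "roll": 0, "jaw": 0}, {"delta_pos": [0, 50.9, -55.4], "roll": 0, "jaw": 0}, {"delta_pos": [0, 57.5, -56.5], "roll": 0, "jaw": 0}, {"delta_pos": [0, 64, -57], "roll": 0, "jaw": 0}, {"delta_pos": [0, 70.7, -56.8], "roll": 0, "jaw": 0}, {"delta_pos": [0, 77.2, -55.9], "roll": 0, "jaw": 0}, {"delta_pos": [0, 82, -54.8], "roll": 0, "jaw": 0}, {"delta_pos": [0, 86, -53.7], "roll": 0, "jaw": 0}, {"delta_pos": [0, 86, -53.7], "roll": 0, "jaw": 0}, {"delta_pos": [0, 86, -53.7], "roll": 0, "jaw": 0}])

```text
time_s: 4.27
ee_pos: [631.3, 296.5, 155.0]
ee_rot: [180.0, 0.0, 86.1]
force: [-2.1, 0.5, 1.4]
gripper_width: 14.0
gripper_force: 15.0
```

Request:
arm_command(rows=[{"delta_pos": [0, 0, 0], "roll": 0, "jaw": 60}, {"delta_pos": [0, 0, 0], "roll": 0, "jaw": 60}, {"delta_pos": [0, 0, 0], "roll": 0, "jaw": 60}, {"delta_pos": [0, 0, 0], "roll": 0, "jaw": 60}, {"delta_pos": [0, 0, -30], "roll": 0, "jaw": 60}, {"delta_pos": [0, 0, -60], "roll": 0, "jaw": 60}, {"delta_pos": [0, 0, -100], "roll": 0, "jaw": 60}, {"delta_pos": [0, 0, -100], "roll": 0, "jaw": 60}])

```text
time_s: 4.93
ee_pos: [634.1, 297.9, 264.6]
ee_rot: [179.2, -0.4, 86.1]
force: [0.1, 0.2, 1.1]
gripper_width: 54.6
gripper_force: 0.0
```

```bash
python3 - <<'E'
from h import *
f=grab("side","side1.png"); cv2.imwrite("pics/side1c.png",cv2.resize(f["img"][100:220,130:260],None,fx=4,fy=4,interpolation=2))
E
python3 go.py 552,-304,260,87.5
```

```text
t 5.0 at [633.1 297.4 261.2] 86.1 w 54.9 F [-0.7 -0.2 -1. ]
552,-304,260,87.5 [-605.5, -40.0, 1.2] -0.28
```

View pics/side1c.png

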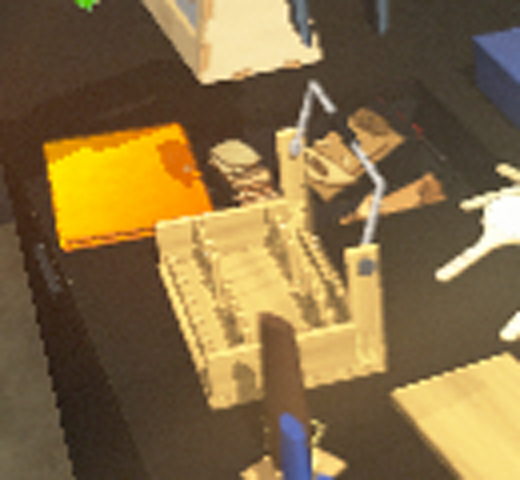

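Request:
arm_command(rows=[{"delta_pos": [-605.5, -37, 1], "roll": -0.28, "jaw": 45}, {"delta_pos": [-605.5, -37, 1], "roll": -0.28, "jaw": 45}, {"delta_pos": [-605.5, -37, 1], "roll": -0.28, "jaw": 45}, {"delta_pos": [-605.5, -37, 1], "roll": -0.28, "jaw": 45}, {"delta_pos": [-605.5, -37, 1], "roll": -0.28, "jaw": 45}, {"delta_pos": [-605.5, -37, 1], "roll": -0.28, "jaw": 45}, {"delta_pos": [-605.5, -37, 1], "roll": -0.28, "jaw": 45}, {"delta_pos": [-605.5, -37, 1], "roll": -0.28, "jaw": 45}, {"delta_pos": [-605.5, -37, 1], "roll": -0.28, "jaw": 45}, {"delta_pos": [-605.5, -37, 1], "roll": -0.28, "jaw": 45}, {"delta_pos": [-605.5, -37, 1], "roll": -0.28, "jaw": 45}, {"delta_pos": [-605.5, -37, 1], "roll": -0.28, "jaw": 45}, {"delta_pos": [-605.5, -37, 1], "roll": -0.28, "jaw": 45}, {"delta_pos": [-605.5, -37, 1], "roll": -0.28, "jaw": 45}, {"delta_pos": [-605.5, -37, 1], "roll": -0.28, "jaw": 45}, {"delta_pos": [-605.5, -37, 1], "roll": -0.28, "jaw": 45}, {"delta_pos": [-605.5, -37, 1], "roll": -0.28, "jaw": 45}, {"delta_pos": [-605.5, -37, 1], "roll": -0.28, "jaw": 45}, {"delta_pos": [-605.5, -37, 1], "roll": -0.28, "jaw": 45}, {"delta_pos": [-605.5, -37, 1], "roll": -0.28, "jaw": 45}])

```text
time_s: 6.65
ee_pos: [553.0, -303.6, 254.4]
ee_rot: [-180.0, -0.0, 87.6]
force: [-0.2, -0.4, 0.1]
gripper_width: 40.9
gripper_force: 0.0
```

```bash
python3 go.py 555,-304,66,87.5
```

```text
t 6.7 at [ 553.  -303.6  254.4] 87.6 w 40.9 F [-0.2 -0.4  0.1]
555,-304,66,87.5 [-0.3, 2.0, 188.4] 0.02
```

The bar stands fully back past vertical (crop px (345,130)). Descending on the middle tan wallet.

Request:
arm_command(rows=[{"delta_pos": [0, 2, 40], "roll": 0, "jaw": 45}, {"delta_pos": [0, 2, 80], "roll": 0, "jaw": 45}, {"delta_pos": [0, 2, 120], "roll": 0, "jaw": 45}, {"delta_pos": [0, 2, 145], "roll": 0, "jaw": 45}, {"delta_pos": [0, 2, 165], "roll": 0, "jaw": 45}, {"delta_pos": [0, 2, 180], "roll": 0, "jaw": 45}, {"delta_pos": [0, 2, 188], "roll": 0, "jaw": 45}, {"delta_pos": [0, 2, 188], "roll": 0, "jaw": 45}, {"delta_pos": [0, 2, 188], "roll": 0, "jaw": 45}, {"delta_pos": [0, 2, 188], "roll": 0, "jaw": 0}, {"delta_pos": [0, 2, 188], "roll": 0, "jaw": 0}, {"delta_pos": [0, 2, 188], "roll": 0, "jaw": 0}, {"delta_pos": [0, 2, 188], "roll": 0, "jaw": 0}, {"delta_pos": [0, 2, 188], "roll": 0, "jaw": 0}, {"delta_pos": [0, 2, 188], "roll": 0, "jaw": 0}, {"delta_pos": [0, 2, 188], "roll": 0, "jaw": 0}, {"delta_pos": [0, 2, 188], "roll": 0, "jaw": 0}], squeeze=12)

```text
time_s: 8.07
ee_pos: [555.8, -305.5, 67.4]
ee_rot: [179.8, 0.0, 87.5]
force: [2.0, 1.0, 6.0]
gripper_width: 20.3
gripper_force: 11.5
```

Request:
arm_command(rows=[{"delta_pos": [0, -2.5, -8], "roll": 0, "jaw": 0}, {"delta_pos": [0, -5, -16], "roll": 0, "jaw": 0}, {"delta_pos": [0, -7.5, -24], "roll": 0, "jaw": 0}, {"delta_pos": [0, -10, -32], "roll": 0, "jaw": 0}, {"delta_pos": [0, -12.5, -40], "roll": 0, "jaw": 0}, {"delta_pos": [0, -15, -48], "roll": 0, "jaw": 0}, {"delta_pos": [0, -17.5, -56], "roll": 0, "jaw": 0}, {"delta_pos": [0, -20, -64], "roll": 0, "jaw": 0}, {"delta_pos": [0, -22, -72], "roll": 0, "jaw": 0}, {"delta_pos": [0, -23, -85], "roll": 0, "jaw": 0}, {"delta_pos": [0, -23, -100], "roll": 0, "jaw": 0}, {"delta_pos": [0, -23, -130], "roll": 0, "jaw": 0}, {"delta_pos": [0, -23, -170], "roll": 0, "jaw": 0}, {"delta_pos": [0, -23, -210], "roll": 0, "jaw": 0}, {"delta_pos": [0, -23, -210], "roll": 0, "jaw": 0}, {"delta_pos": [0, -23, -210], "roll": 0, "jaw": 0}, {"delta_pos": [0, -23, -210], "roll": 0, "jaw": 0}])

```text
time_s: 9.48
ee_pos: [530.8, -303.8, 275.9]
ee_rot: [-179.9, -0.0, 87.5]
force: [0.3, 0.6, -1.7]
gripper_width: 13.8
gripper_force: 12.0
```

```bash
python3 - <<'E'
from h import *
f=grab("side","side2.png")
p=proj(f,[env.state()["ee_pos"]])[0].astype(int); print(p)
y0,x0=max(0,p[1]-80),max(0,p[0]-80)
cv2.imwrite("pics/side2c.png",cv2.resize(f["img"][y0:y0+160,x0:x0+160],None,fx=3,fy=3,interpolation=2))
E
python3 go.py
```

```text
[267 218]
t 9.5 at [ 530.6 -303.6  274.8] 87.5 w 13.8 F [ 0.6 -0.4 -1.2]
```

View pics/side2c.png

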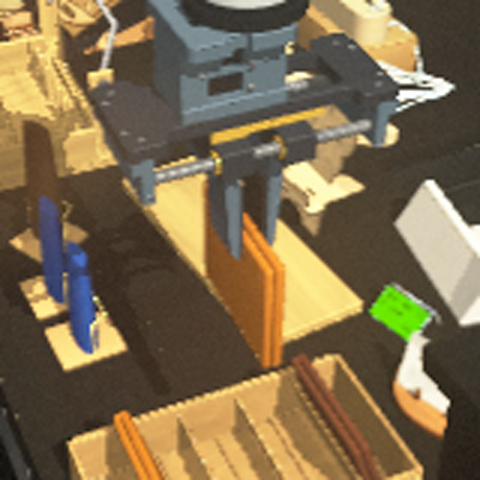

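Grip is good: the slab hangs vertical between the pads (crop px (245,290), width 13.8 mm). Now measuring how it sits relative to the TCP.

```bash
cat > held.py <<'E'
from h import *
s=env.state(); p=np.array(s["ee_pos"]); a=np.radians(s["ee_rot"][2]); tx=np.array([np.cos(a),np.sin(a)]); ty=np.array([np.sin(a),-np.cos(a)])
for n in("side","top"):
    f=grab(n); Q=cloud(f).reshape(-1,3); Q=Q[np.isfinite(Q).all(1)]
    d=Q[:,:2]-p[:2]; u=d@tx; v=d@ty; z=Q[:,2]-p[2]
    k=(abs(u)<75)&(abs(v)<14)&(z<38)&(z>-85)
    b=k&(z<-10); print(n,k.sum(),"low z",np.percentile(z[k],[0.5,2]).round(1) if k.any() else None,"along",np.percentile(u[b],[1,99]).round(1) if b.any() else None,"across",np.percentile(v[b],[2,50,98]).round(1) if b.any() else None)
    e=k&(abs(u)>22)&(z>0); print("  top z",np.percentile(z[e],[50,98]).round(1) if e.any() else None,"along",np.percentile(u[e],[1,99]).round(1) if e.any() else None,"across",np.percentile(v[e],[5,50,95]).round(1) if e.any() else None, e.sum())
E
python3 held.py; python3 go.py 549.4,390.8,270,176.1
```

```text
side 964 low z [-67.8 -66. ] along [-53.2  48.3] across [-8.4 -7.5  4.3]
  top z [13.9 18. ] along [-53.3  54.5] across [-7.9 -4.2  5.1] 170
top 197 low z [-70.2 -67.6] along [ 2.7 55.5] across [-9.1 -1.4  4.2]
  top z [14.4 17. ] along [22.4 55.2] across [-7.5 -0.7  5. ] 91
t 9.6 at [ 530.8 -303.6  274.4] 87.5 w 14.0 F [ 0.4 -0.7 -1.9]
549.4,390.8,270,176.1 [694.5, -11.7, 4.4] -17.72
```

Request:
arm_command(rows=[{"delta_pos": [694.5, -12, 4], "roll": -17.7, "jaw": 0}, {"delta_pos": [694.5, -12, 4], "roll": -17.7, "jaw": 0}, {"delta_pos": [694.5, -12, 4], "roll": -17.7, "jaw": 0}, {"delta_pos": [694.5, -12, 4], "roll": -17.7, "jaw": 0}, {"delta_pos": [694.5, -12, 4], "roll": -17.7, "jaw": 0}, {"delta_pos": [694.5, -12, 4], "roll": -17.7, "jaw": 0}, {"delta_pos": [694.5, -12, 4], "roll": -17.7, "jaw": 0}, {"delta_pos": [694.5, -12, 4], "roll": -17.7, "jaw": 0}, {"delta_pos": [694.5, -12, 4], "roll": -17.7, "jaw": 0}, {"delta_pos": [694.5, -12, 4], "roll": -17.7, "jaw": 0}, {"delta_pos": [694.5, -12, 4], "roll": -17.7, "jaw": 0}, {"delta_pos": [694.5, -12, 4], "roll": -17.7, "jaw": 0}, {"delta_pos": [694.5, -12, 4], "roll": -17.7, "jaw": 0}, {"delta_pos": [694.5, -12, 4], "roll": -17.7, "jaw": 0}, {"delta_pos": [694.5, -12, 4], "roll": -17.7, "jaw": 0}, {"delta_pos": [694.5, -12, 4], "roll": -17.7, "jaw": 0}, {"delta_pos": [694.5, -12, 4], "roll": -17.7, "jaw": 0}, {"delta_pos": [694.5, -12, 4], "roll": -17.7, "jaw": 0}, {"delta_pos": [694.5, -12, 4], "roll": -17.7, "jaw": 0}, {"delta_pos": [694.5, -12, 4], "roll": -17.7, "jaw": 0}], squeeze=20)

```text
time_s: 11.3
ee_pos: [549.7, 389.4, 271.1]
ee_rot: [-179.9, -0.1, 176.0]
force: [0.0, 0.1, -0.7]
gripper_width: 13.4
gripper_force: 20.0
```

```bash
python3 held.py; python3 go.py 549.4,390.8,150,176.1
```

```text
side 741 low z [-68.9 -66.7] along [-51.5  55. ] across [-11.5  -6.9  -1.6]
  top z [10.6 17.7] along [-52.3  53.8] across [-11.1  -6.1   3.2] 116
top 186 low z [-66.8 -61.9] along [-51.6  55.8] across [-9.5 -8.3 -6.1]
  top z [13.9 18. ] along [-51.4  55.7] across [-9.2 -6.   3.6] 104
t 11.4 at [550.1 388.8 272.2] 175.9 w 13.4 F [-0.4 -0.2 -1.1]
549.4,390.8,150,176.1 [0.9, 2.0, 122.2] -0.04
```

Request:
arm_command(rows=[{"delta_pos": [-1, 2.5, 40], "roll": 0, "jaw": 0}, {"delta_pos": [-1, 2.5, 80], "roll": 0, "jaw": 0}, {"delta_pos": [-1, 2.5, 112], "roll": 0, "jaw": 0}, {"delta_pos": [-1, 2.5, 122], "roll": 0, "jaw": 0}, {"delta_pos": [-1, 2.5, 122], "roll": 0, "jaw": 0}, {"delta_pos": [-1, 2.5, 122], "roll": 0, "jaw": 0}])

```text
time_s: 11.9
ee_pos: [552.2, 392.4, 151.9]
ee_rot: [179.9, 0.1, 175.9]
force: [0.1, 0.1, -1.1]
gripper_width: 13.3
gripper_force: 20.0
```

```bash
cat > rk.py <<'E'
from h import *
c=np.array([543.4,303.]); a=np.radians(-3.9); R=np.array([[np.cos(a),-np.sin(a)],[np.sin(a),np.cos(a)]])
s=env.state(); p=np.array(s["ee_pos"]); print("tcp rack",((p[:2]-c)@R).round(1),p[2].round(1),"yaw",round(s["ee_rot"][2],1),"F",np.round(s["force"],1))
py=[-101,-75,-53,-27,27,53,75,101]
for n in("top","side"):
    f=grab(n); Q=cloud(f).reshape(-1,3); Q=Q[np.isfinite(Q).all(1)]; L=(Q[:,:2]-c)@R; z=Q[:,2]
    for zl in range(64,178,12):
        k=(abs(L[:,0])<52)&(abs(L[:,1]-((p[:2]-c)@R)[1])<16)&(z>=zl)&(z<zl+12)&(abs(L[:,0])>18)
        if k.sum()>5: print(n,zl,k.sum(),"y",np.percentile(L[k,1],[4,50,96]).round(1),"slope",np.polyfit(L[k,0],L[k,1],1)[0].round(3))
    o=[]
    for x in(-36,36):
        for y in py:
            k=(np.hypot(L[:,0]-x,L[:,1]-y)<9)&(z>56)&(z<69)
            if k.sum()>2: o.append((x,y,*(L[k].mean(0)-[x,y]).round(1)))
    print(n,"pins",[tuple(map(float,q)) for q in o])
E
python3 rk.py
```

```text
tcp rack [ 2.7 89.7] 151.9 yaw 175.9 F [ 0.1  0.1 -1.1]
top 88 6 y [81.1 82.2 83. ] slope 0.002
top 100 7 y [81.8 82.3 83. ] slope -0.007
top 112 10 y [81.5 82.8 84.1] slope -0.008
top 124 15 y [81.4 82.  82.9] slope 0.0
top 136 16 y [81.1 82.3 83.2] slope 0.001
top 148 20 y [81.1 82.1 82.8] slope -0.005
top 160 48 y [81.4 86.4 94. ] slope 0.005
top pins [(-36.0, -101.0, -0.6, 1.5), (-36.0, -75.0, -0.5, 1.0), (-36.0, -53.0, -0.0, 0.4), (-36.0, -27.0, -0.1, 1.5), (-36.0, 27.0, 0.0, -0.4), (-36.0, 53.0, 0.1, 0.4), (36.0, -101.0, -1.3, 0.7), (36.0, -75.0, -0.5, 2.2), (36.0, -53.0, -0.1, 1.0), (36.0, -27.0, -0.4, 1.2), (36.0, 27.0, -1.0, -1.2), (36.0, 53.0, -0.8, 0.1)]
side 76 14 y [81.8 85.1 87.2] slope -0.006
side 88 55 y [80.3 84.4 89.6] slope -0.009
side 100 53 y [79.4 83.7 89. ] slope -0.006
side 112 53 y [79.1 83.9 88.7] slope -0.001
side 124 54 y [80.1 84.2 87.6] slope 0.004
side 136 56 y [80.3 83.9 88. ] slope -0.005
side 148 58 y [79.9 84.2 87.9] slope -0.006
side 160 71 y [80.3 85.2 94.8] slope -0.0
side pins [(-36.0, -101.0, 0.5, -1.3), (-36.0, -75.0, 1.5, -0.4), (-36.0, -53.0, 1.0, -0.7), (-36.0, -27.0, 1.4, -0.4), (-36.0, 27.0, 1.2, 0.3), (-36.0, 53.0, -0.1, -0.8), (-36.0, 75.0, 1.1, -1.0), (-36.0, 101.0, 0.4, 0.5), (36.0, -101.0, -0.6, -1.9), (36.0, -75.0, 0.0, 0.6), (36.0, -53.0, 0.5, -1.3), (36.0, -27.0, 0.8, 0.7), (36.0, 27.0, 1.1, -1.1), (36.0, 53.0, 0.6, 0.5), (36.0, 75.0, 1.0, -0.1), (36.0, 101.0, 0.5, -0.5)]
```

Wallet face is at rack y 82.2, so its centre is at 89.1 against a target of 88. Shifting -1 and lowering.

Request:
arm_command(rows=[{"delta_pos": [0.7, -1, 15], "roll": 0, "jaw": 0}, {"delta_pos": [0.7, -1, 27], "roll": 0, "jaw": 0}, {"delta_pos": [0.7, -1, 36], "roll": 0, "jaw": 0}, {"delta_pos": [0.7, -1, 45], "roll": 0, "jaw": 0}, {"delta_pos": [0.7, -1, 53], "roll": 0, "jaw": 0}, {"delta_pos": [0.7, -1, 60], "roll": 0, "jaw": 0}, {"delta_pos": [0.7, -1, 65], "roll": 0, "jaw": 0}, {"delta_pos": [0.7, -1, 69], "roll": 0, "jaw": 0}, {"delta_pos": [0.7, -1, 70], "roll": 0, "jaw": 0}, {"delta_pos": [0.7, -1, 70], "roll": 0, "jaw": 0}])

```text
time_s: 12.83
ee_pos: [550.3, 392.1, 84.0]
ee_rot: [179.9, 0.1, 176.0]
force: [-5.1, -2.9, 13.3]
gripper_width: 13.0
gripper_force: 20.0
```

Request:
arm_command(rows=[{"delta_pos": [0, 0, 0], "roll": 0, "jaw": 35}, {"delta_pos": [0, 0, 0], "roll": 0, "jaw": 35}, {"delta_pos": [0, 0, 0], "roll": 0, "jaw": 35}, {"delta_pos": [0, 0, 0], "roll": 0, "jaw": 35}, {"delta_pos": [0, 0, -20], "roll": 0, "jaw": 35}, {"delta_pos": [0, 0, -50], "roll": 0, "jaw": 35}, {"delta_pos": [0, 0, -90], "roll": 0, "jaw": 35}, {"delta_pos": [0, 0, -130], "roll": 0, "jaw": 35}, {"delta_pos": [0, 0, -170], "roll": 0, "jaw": 35}, {"delta_pos": [0, 0, -190], "roll": 0, "jaw": 35}, {"delta_pos": [0, 0, -190], "roll": 0, "jaw": 35}])

```text
time_s: 13.75
ee_pos: [552.6, 393.1, 276.9]
ee_rot: [179.6, 0.5, 176.0]
force: [0.2, 0.1, 0.2]
gripper_width: 31.9
gripper_force: 0.0
```

```bash
cat > seat.py <<'E'
from h import *
c=np.array([543.4,303.]); a=np.radians(-3.9); R=np.array([[np.cos(a),-np.sin(a)],[np.sin(a),np.cos(a)]])
def seat():
  for n in("top","side"):
    f=grab(n); Q=cloud(f).reshape(-1,3); Q=Q[np.isfinite(Q).all(1)]; L=(Q[:,:2]-c)@R; z=Q[:,2]
    for i,y in enumerate((-88,-40,40,88)):
        k=(abs(L[:,0])<65)&(abs(L[:,1]-y)<20)&(z>70)&(z<120)
        if k.sum()>15:
            t=k&(z>z[k].max()-6); print(n,"slot",i,k.sum(),"z95",np.percentile(z[k],95).round(1),"x",np.percentile(L[k,0],[1,99]).round(1),"y",np.percentile(L[t,1],[4,50,96]).round(1),"slope",np.polyfit(L[t,0],L[t,1],1)[0].round(3))
seat()
E
python3 seat.py; python3 go.py 604,-309,260,87.5
```

```text
top slot 3 291 z95 101.7 x [-53.6  53. ] y [106.7 107.2 107.6] slope -0.015
side slot 3 277 z95 103.1 x [-54.2  54.4] y [80.7 87.3 95.6] slope 0.047
t 13.8 at [550.7 391.8 270.8] 176.0 w 31.9 F [ 0.5 -0.2 -1. ]
604,-309,260,87.5 [-102.1, -695.4, 10.8] 17.7
```

Seated: top at about 101 mm, centred in x. Next, the dark brown wallet.

Request:
arm_command(rows=[{"delta_pos": [-105, -695, 11], "roll": 17.7, "jaw": 45}, {"delta_pos": [-105, -695, 11], "roll": 17.7, "jaw": 45}, {"delta_pos": [-105, -695, 11], "roll": 17.7, "jaw": 45}, {"delta_pos": [-105, -695, 11], "roll": 17.7, "jaw": 45}, {"delta_pos": [-105, -695, 11], "roll": 17.7, "jaw": 45}, {"delta_pos": [-105, -695, 11], "roll": 17.7, "jaw": 45}, {"delta_pos": [-105, -695, 11], "roll": 17.7, "jaw": 45}, {"delta_pos": [-105, -695, 11], "roll": 17.7, "jaw": 45}, {"delta_pos": [-105, -695, 11], "roll": 17.7, "jaw": 45}, {"delta_pos": [-105, -695, 11], "roll": 17.7, "jaw": 45}, {"delta_pos": [-105, -695, 11], "roll": 17.7, "jaw": 45}, {"delta_pos": [-105, -695, 11], "roll": 17.7, "jaw": 45}, {"delta_pos": [-105, -695, 11], "roll": 17.7, "jaw": 45}, {"delta_pos": [-105, -695, 11], "roll": 17.7, "jaw": 45}, {"delta_pos": [-105, -695, 11], "roll": 17.7, "jaw": 45}, {"delta_pos": [-105, -695, 11], "roll": 17.7, "jaw": 45}, {"delta_pos": [-105, -695, 11], "roll": 17.7, "jaw": 45}, {"delta_pos": [-105, -695, 11], "roll": 17.7, "jaw": 45}, {"delta_pos": [-105, -695, 11], "roll": 17.7, "jaw": 45}, {"delta_pos": [-105, -695, 11], "roll": 17.7, "jaw": 45}])

```text
time_s: 15.52
ee_pos: [606.1, -308.2, 257.2]
ee_rot: [-179.8, -0.1, 87.5]
force: [-0.0, 0.9, -0.3]
gripper_width: 41.3
gripper_force: 0.0
```

```bash
python3 go.py 607,-309,66,87.5
```

```text
t 15.5 at [ 606.1 -308.2  257.2] 87.5 w 41.3 F [-0.   0.9 -0.3]
607,-309,66,87.5 [-0.8, 0.9, 191.2] -0.0
```

Request:
arm_command(rows=[{"delta_pos": [-1, 1, 40], "roll": 0, "jaw": 45}, {"delta_pos": [-1, 1, 80], "roll": 0, "jaw": 45}, {"delta_pos": [-1, 1, 120], "roll": 0, "jaw": 45}, {"delta_pos": [-1, 1, 148], "roll": 0, "jaw": 45}, {"delta_pos": [-1, 1, 168], "roll": 0, "jaw": 45}, {"delta_pos": [-1, 1, 183], "roll": 0, "jaw": 45}, {"delta_pos": [-1, 1, 191], "roll": 0, "jaw": 45}, {"delta_pos": [-1, 1, 191], "roll": 0, "jaw": 45}, {"delta_pos": [-1, 1, 191], "roll": 0, "jaw": 45}, {"delta_pos": [-1, 1, 191], "roll": 0, "jaw": 0}, {"delta_pos": [-1, 1, 191], "roll": 0, "jaw": 0}, {"delta_pos": [-1, 1, 191], "roll": 0, "jaw": 0}, {"delta_pos": [-1, 1, 191], "roll": 0, "jaw": 0}, {"delta_pos": [-1, 1, 191], "roll": 0, "jaw": 0}, {"delta_pos": [-1, 1, 191], "roll": 0, "jaw": 0}, {"delta_pos": [-1, 1, 191], "roll": 0, "jaw": 0}, {"delta_pos": [-1, 1, 191], "roll": 0, "jaw": 0}], squeeze=12)

```text
time_s: 16.93
ee_pos: [608.4, -310.2, 69.4]
ee_rot: [179.9, 0.0, 87.5]
force: [1.0, 1.0, 5.8]
gripper_width: 19.0
gripper_force: 11.6
```

Request:
arm_command(rows=[{"delta_pos": [0, -2.5, -8], "roll": 0, "jaw": 0}, {"delta_pos": [0, -5, -16], "roll": 0, "jaw": 0}, {"delta_pos": [0, -7.5, -24], "roll": 0, "jaw": 0}, {"delta_pos": [0, -10, -32], "roll": 0, "jaw": 0}, {"delta_pos": [0, -12.5, -40], "roll": 0, "jaw": 0}, {"delta_pos": [0, -15, -48], "roll": 0, "jaw": 0}, {"delta_pos": [0, -17.5, -56], "roll": 0, "jaw": 0}, {"delta_pos": [0, -20, -64], "roll": 0, "jaw": 0}, {"delta_pos": [0, -22, -72], "roll": 0, "jaw": 0}, {"delta_pos": [0, -23, -85], "roll": 0, "jaw": 0}, {"delta_pos": [0, -23, -100], "roll": 0, "jaw": 0}, {"delta_pos": [0, -23, -130], "roll": 0, "jaw": 0}, {"delta_pos": [0, -23, -170], "roll": 0, "jaw": 0}, {"delta_pos": [0, -23, -205], "roll": 0, "jaw": 0}, {"delta_pos": [0, -23, -205], "roll": 0, "jaw": 0}, {"delta_pos": [0, -23, -205], "roll": 0, "jaw": 0}])

```text
time_s: 18.27
ee_pos: [584.9, -309.3, 276.4]
ee_rot: [179.8, 0.1, 87.5]
force: [0.4, 0.6, -2.7]
gripper_width: 13.9
gripper_force: 12.0
```

```bash
python3 held.py; python3 go.py 538,216,272,176.1
```

```text
side 1094 low z [-73.1 -71. ] along [-53.8  49.7] across [-8.5 -7.4  4. ]
  top z [ 9.5 13.1] along [-53.2  53.7] across [-7.9 -4.6  4.1] 150
top 232 low z [-73.6 -72. ] along [ 6.3 55.3] across [-10.   -7.3   3.5]
  top z [6.5 9.8] along [22.1 55.2] across [-9.4 -2.5  2.8] 80
t 18.4 at [ 583.6 -308.6  272.2] 87.5 w 13.5 F [ 0.5  0.4 -2.8]
538,216,272,176.1 [522.1, -68.6, 0.2] -17.72
```

Request:
arm_command(rows=[{"delta_pos": [522, -68, 0], "roll": -17.7, "jaw": 0}, {"delta_pos": [522, -68, 0], "roll": -17.7, "jaw": 0}, {"delta_pos": [522, -68, 0], "roll": -17.7, "jaw": 0}, {"delta_pos": [522, -68, 0], "roll": -17.7, "jaw": 0}, {"delta_pos": [522, -68, 0], "roll": -17.7, "jaw": 0}, {"delta_pos": [522, -68, 0], "roll": -17.7, "jaw": 0}, {"delta_pos": [522, -68, 0], "roll": -17.7, "jaw": 0}, {"delta_pos": [522, -68, 0], "roll": -17.7, "jaw": 0}, {"delta_pos": [522, -68, 0], "roll": -17.7, "jaw": 0}, {"delta_pos": [522, -68, 0], "roll": -17.7, "jaw": 0}, {"delta_pos": [522, -68, 0], "roll": -17.7, "jaw": 0}, {"delta_pos": [522, -68, 0], "roll": -17.7, "jaw": 0}, {"delta_pos": [522, -68, 0], "roll": -17.7, "jaw": 0}, {"delta_pos": [522, -68, 0], "roll": -17.7, "jaw": 0}, {"delta_pos": [522, -68, 0], "roll": -17.7, "jaw": 0}, {"delta_pos": [522, -68, 0], "roll": -17.7, "jaw": 0}, {"delta_pos": [522, -68, 40], "roll": -17.7, "jaw": 0}, {"delta_pos": [522, -68, 80], "roll": -17.7, "jaw": 0}, {"delta_pos": [522, -68, 114], "roll": -17.7, "jaw": 0}, {"delta_pos": [522, -68, 114], "roll": -17.7, "jaw": 0}], squeeze=20)

```text
time_s: 20.03
ee_pos: [534.6, 211.8, 152.0]
ee_rot: [-179.6, -0.8, 175.9]
force: [-1.4, 0.2, -2.3]
gripper_width: 13.7
gripper_force: 20.0
```

Request:
arm_command(rows=[{"delta_pos": [0, 0, 0], "roll": 0, "jaw": 0}, {"delta_pos": [0, 0, 0], "roll": 0, "jaw": 0}, {"delta_pos": [0, 0, 0], "roll": 0, "jaw": 0}])

```text
time_s: 20.28
ee_pos: [541.5, 215.6, 162.3]
ee_rot: [179.9, 0.3, 175.9]
force: [0.1, -0.0, -1.2]
gripper_width: 13.6
gripper_force: 20.0
```

```bash
python3 rk.py | grep -v pins; python3 held.py; python3 go.py 538.5,215.9,89,176.1
```

```text
tcp rack [  4.  -87.3] 162.3 yaw 175.9 F [ 0.1 -0.  -1.2]
top 88 6 y [-94.  -93.7 -93.4] slope 0.001
top 100 6 y [-94.1 -93.2 -93. ] slope 0.002
top 160 11 y [-94.  -88.3 -80.1] slope 0.198
top 172 8 y [-92.3 -87.4 -83.3] slope 0.458
side 64 7 y [-102.7  -99.8  -74.3] slope 0.232
side 88 60 y [-96.7 -92.8 -89.4] slope -0.004
side 100 60 y [-96.4 -92.8 -88.9] slope 0.001
side 112 63 y [-96.9 -94.1 -90.8] slope -0.003
side 124 64 y [-96.5 -93.4 -89.1] slope -0.012
side 136 70 y [-96.5 -93.2 -89.1] slope -0.008
side 148 69 y [-97.2 -93.9 -89.1] slope -0.016
side 160 65 y [-97.5 -93.5 -88.9] slope -0.011
side 172 52 y [-98.6 -88.5 -82.4] slope 0.006
side 766 low z [-73.8 -72.1] along [-51.3  54.5] across [-10.2  -5.9  -1.6]
  top z [ 9.  13.4] along [-52.1  54.8] across [-8.7 -5.3  3.7] 103
top 59 low z [-73.3 -69.7] along [-51.7  55.1] across [-6.9 -6.3 -5. ]
  top z [ 9.7 13.2] along [-51.1 -39.4] across [-6.3  0.4  6.8] 26
t 20.5 at [540.3 215.8 161.1] 176.0 w 13.0 F [ 0.4 -0.5 -2.4]
538.5,215.9,89,176.1 [1.8, 0.0, 72.1] -0.02
```

Request:
arm_command(rows=[{"delta_pos": [1, -1, 15], "roll": 0, "jaw": 0}, {"delta_pos": [1, -1, 28], "roll": 0, "jaw": 0}, {"delta_pos": [1, -1, 38], "roll": 0, "jaw": 0}, {"delta_pos": [1, -1, 47], "roll": 0, "jaw": 0}, {"delta_pos": [1, -1, 55], "roll": 0, "jaw": 0}, {"delta_pos": [1, -1, 62], "roll": 0, "jaw": 0}, {"delta_pos": [1, -1, 67], "roll": 0, "jaw": 0}, {"delta_pos": [1, -1, 71], "roll": 0, "jaw": 0}, {"delta_pos": [1, -1, 73], "roll": 0, "jaw": 0}, {"delta_pos": [1, -1, 73], "roll": 0, "jaw": 0}])

```text
time_s: 21.32
ee_pos: [539.4, 215.0, 89.3]
ee_rot: [179.9, 0.2, 176.0]
force: [-2.8, -0.9, 12.8]
gripper_width: 13.3
gripper_force: 20.0
```

Request:
arm_command(rows=[{"delta_pos": [0, 0, 0], "roll": 0, "jaw": 35}, {"delta_pos": [0, 0, 0], "roll": 0, "jaw": 35}, {"delta_pos": [0, 0, 0], "roll": 0, "jaw": 35}, {"delta_pos": [0, 0, 0], "roll": 0, "jaw": 35}, {"delta_pos": [0, 0, -20], "roll": 0, "jaw": 35}, {"delta_pos": [0, 0, -50], "roll": 0, "jaw": 35}, {"delta_pos": [0, 0, -90], "roll": 0, "jaw": 35}, {"delta_pos": [0, 0, -130], "roll": 0, "jaw": 35}, {"delta_pos": [0, 0, -170], "roll": 0, "jaw": 35}, {"delta_pos": [0, 0, -185], "roll": 0, "jaw": 35}, {"delta_pos": [0, 0, -185], "roll": 0, "jaw": 35}])

```text
time_s: 22.23
ee_pos: [540.6, 215.4, 276.5]
ee_rot: [179.8, 0.5, 176.0]
force: [0.9, -0.1, -0.0]
gripper_width: 32.0
gripper_force: 0.0
```

```bash
python3 seat.py; python3 go.py 452,-304,260,88.5
python3 - <<'E'
from h import *
T=cloud(grab("top")); Q=T.reshape(-1,3)
k=(Q[:,0]>400)&(Q[:,0]<490)&(Q[:,1]>-390)&(Q[:,1]<-215)&(Q[:,2]>82)&(Q[:,2]<105); P=Q[k]; print(k.sum(),P.mean(0),P.min(0),P.max(0),np.polyfit(P[:,1],P[:,0],1))
E
```

```text
top slot 0 33 z95 109.1 x [-54.8  62.9] y [-105.6 -105.5 -105.5] slope -0.009
side slot 0 321 z95 102.3 x [-53.3  52.4] y [-96.4 -90.2 -83.8] slope -0.012
side slot 3 274 z95 102.5 x [-54.6  52.2] y [ 84.6  86.2 104.8] slope 0.222
t 22.3 at [538.4 214.6 271.2] 176.0 w 32.0 F [ 0.4 -0.  -0.6]
452,-304,260,88.5 [50.0, -523.3, 11.2] 17.5
192 [ 449.74219081 -302.32778827   88.65015999] [ 442.34910948 -357.45543636   82.15760408] [ 458.25508642 -249.26299746   94.61146729] [2.44626122e-02 4.57137918e+02]
```

Request:
arm_command(rows=[{"delta_pos": [50, -523, 11], "roll": 17.5, "jaw": 45}, {"delta_pos": [50, -523, 11], "roll": 17.5, "jaw": 45}, {"delta_pos": [50, -523, 11], "roll": 17.5, "jaw": 45}, {"delta_pos": [50, -523, 11], "roll": 17.5, "jaw": 45}, {"delta_pos": [50, -523, 11], "roll": 17.5, "jaw": 45}, {"delta_pos": [50, -523, 11], "roll": 17.5, "jaw": 45}, {"delta_pos": [50, -523, 11], "roll": 17.5, "jaw": 45}, {"delta_pos": [50, -523, 11], "roll": 17.5, "jaw": 45}, {"delta_pos": [50, -523, 11], "roll": 17.5, "jaw": 45}, {"delta_pos": [50, -523, 11], "roll": 17.5, "jaw": 45}, {"delta_pos": [50, -523, 11], "roll": 17.5, "jaw": 45}, {"delta_pos": [50, -523, 11], "roll": 17.5, "jaw": 45}, {"delta_pos": [50, -523, 11], "roll": 17.5, "jaw": 45}, {"delta_pos": [50, -523, 11], "roll": 17.5, "jaw": 45}, {"delta_pos": [50, -523, 11], "roll": 17.5, "jaw": 45}, {"delta_pos": [50, -523, 11], "roll": 17.5, "jaw": 45}, {"delta_pos": [50, -523, 11], "roll": 17.5, "jaw": 45}, {"delta_pos": [50, -523, 11], "roll": 17.5, "jaw": 45}])

```text
time_s: 23.88
ee_pos: [452.3, -302.3, 260.1]
ee_rot: [-180.0, -0.0, 88.6]
force: [-0.1, 0.4, 0.6]
gripper_width: 41.4
gripper_force: 0.0
```

```bash
python3 go.py 452.5,-304,66,88.2
```

```text
t 23.9 at [ 452.3 -302.3  260.1] 88.6 w 41.4 F [-0.1  0.4  0.6]
452.5,-304,66,88.2 [-1.7, 0.2, 194.1] 0.08
```

Request:
arm_command(rows=[{"delta_pos": [-1, 0, 40], "roll": 0.1, "jaw": 45}, {"delta_pos": [-1, 0, 80], "roll": 0.1, "jaw": 45}, {"delta_pos": [-1, 0, 120], "roll": 0.1, "jaw": 45}, {"delta_pos": [-1, 0, 148], "roll": 0.1, "jaw": 45}, {"delta_pos": [-1, 0, 168], "roll": 0.1, "jaw": 45}, {"delta_pos": [-1, 0, 183], "roll": 0.1, "jaw": 45}, {"delta_pos": [-1, 0, 194], "roll": 0.1, "jaw": 45}, {"delta_pos": [-1, 0, 194], "roll": 0.1, "jaw": 45}, {"delta_pos": [-1, 0, 194], "roll": 0.1, "jaw": 45}, {"delta_pos": [-1, 0, 194], "roll": 0.1, "jaw": 0}, {"delta_pos": [-1, 0, 194], "roll": 0.1, "jaw": 0}, {"delta_pos": [-1, 0, 194], "roll": 0.1, "jaw": 0}, {"delta_pos": [-1, 0, 194], "roll": 0.1, "jaw": 0}, {"delta_pos": [-1, 0, 194], "roll": 0.1, "jaw": 0}, {"delta_pos": [-1, 0, 194], "roll": 0.1, "jaw": 0}, {"delta_pos": [-1, 0, 194], "roll": 0.1, "jaw": 0}, {"delta_pos": [-1, 0, 194], "roll": 0.1, "jaw": 0}], squeeze=12)

```text
time_s: 25.3
ee_pos: [452.8, -304.9, 67.2]
ee_rot: [179.9, 0.0, 88.0]
force: [1.5, 0.7, 5.6]
gripper_width: 19.6
gripper_force: 11.7
```

Request:
arm_command(rows=[{"delta_pos": [0, -2.5, -8], "roll": 0, "jaw": 0}, {"delta_pos": [0, -5, -16], "roll": 0, "jaw": 0}, {"delta_pos": [0, -7.5, -24], "roll": 0, "jaw": 0}, {"delta_pos": [0, -10, -32], "roll": 0, "jaw": 0}, {"delta_pos": [0, -12.5, -40], "roll": 0, "jaw": 0}, {"delta_pos": [0, -15, -48], "roll": 0, "jaw": 0}, {"delta_pos": [0, -17.5, -56], "roll": 0, "jaw": 0}, {"delta_pos": [0, -20, -64], "roll": 0, "jaw": 0}, {"delta_pos": [0, -22, -72], "roll": 0, "jaw": 0}, {"delta_pos": [0, -23, -85], "roll": 0, "jaw": 0}, {"delta_pos": [0, -23, -100], "roll": 0, "jaw": 0}, {"delta_pos": [0, -23, -130], "roll": 0, "jaw": 0}, {"delta_pos": [0, -23, -170], "roll": 0, "jaw": 0}, {"delta_pos": [0, -23, -205], "roll": 0, "jaw": 0}, {"delta_pos": [0, -23, -205], "roll": 0, "jaw": 0}, {"delta_pos": [0, -23, -205], "roll": 0, "jaw": 0}])

```text
time_s: 26.63
ee_pos: [429.2, -304.3, 273.7]
ee_rot: [179.8, 0.1, 88.0]
force: [-0.5, -0.1, -2.7]
gripper_width: 13.8
gripper_force: 12.0
```

```bash
python3 held.py; python3 go.py 548,344,272,176.1
```

```text
side 823 low z [-68.6 -67. ] along [-53.7  47.9] across [-7.7 -7.   5.5]
  top z [13.9 16.9] along [-53.8  25.1] across [-7.5 -1.4  5.2] 155
top 249 low z [-73.2 -71.7] along [ 3.9 55.8] across [-6.4  4.6  5.1]
  top z [10.8 14.4] along [22.5 55.5] across [-7.9 -1.   4.5] 88
t 26.7 at [ 428.  -303.3  270.4] 88.0 w 13.4 F [-0.1 -0.5 -2.1]
548,344,272,176.1 [651.1, 97.3, -1.6] -17.62
```

Request:
arm_command(rows=[{"delta_pos": [651, 97, 0], "roll": -17.6, "jaw": 0}, {"delta_pos": [651, 97, 0], "roll": -17.6, "jaw": 0}, {"delta_pos": [651, 97, 0], "roll": -17.6, "jaw": 0}, {"delta_pos": [651, 97, 0], "roll": -17.6, "jaw": 0}, {"delta_pos": [651, 97, 0], "roll": -17.6, "jaw": 0}, {"delta_pos": [651, 97, 0], "roll": -17.6, "jaw": 0}, {"delta_pos": [651, 97, 0], "roll": -17.6, "jaw": 0}, {"delta_pos": [651, 97, 0], "roll": -17.6, "jaw": 0}, {"delta_pos": [651, 97, 0], "roll": -17.6, "jaw": 0}, {"delta_pos": [651, 97, 0], "roll": -17.6, "jaw": 0}, {"delta_pos": [651, 97, 0], "roll": -17.6, "jaw": 0}, {"delta_pos": [651, 97, 0], "roll": -17.6, "jaw": 0}, {"delta_pos": [651, 97, 0], "roll": -17.6, "jaw": 0}, {"delta_pos": [651, 97, 0], "roll": -17.6, "jaw": 0}, {"delta_pos": [651, 97, 0], "roll": -17.6, "jaw": 0}, {"delta_pos": [651, 97, 0], "roll": -17.6, "jaw": 0}, {"delta_pos": [651, 97, 0], "roll": -17.6, "jaw": 0}, {"delta_pos": [651, 97, 0], "roll": -17.6, "jaw": 0}, {"delta_pos": [651, 97, 0], "roll": -17.6, "jaw": 0}, {"delta_pos": [651, 97, 0], "roll": -17.6, "jaw": 0}], squeeze=20)

```text
time_s: 28.4
ee_pos: [548.3, 341.9, 270.6]
ee_rot: [-179.9, -0.1, 175.9]
force: [0.4, 0.1, -0.2]
gripper_width: 13.4
gripper_force: 20.0
```

Request:
arm_command(rows=[{"delta_pos": [0, 0, 0], "roll": 0, "jaw": 0}, {"delta_pos": [0, 0, 0], "roll": 0, "jaw": 0}, {"delta_pos": [0, 0, 40], "roll": 0, "jaw": 0}, {"delta_pos": [0, 0, 80], "roll": 0, "jaw": 0}, {"delta_pos": [0, 0, 108], "roll": 0, "jaw": 0}, {"delta_pos": [0, 0, 112], "roll": 0, "jaw": 0}, {"delta_pos": [0, 0, 112], "roll": 0, "jaw": 0}, {"delta_pos": [0, 0, 112], "roll": 0, "jaw": 0}])

```text
time_s: 29.07
ee_pos: [550.0, 343.6, 161.5]
ee_rot: [179.9, 0.2, 176.0]
force: [0.9, 0.4, -0.1]
gripper_width: 13.6
gripper_force: 20.0
```

```bash
python3 rk.py | grep -v pins; python3 held.py; python3 go.py 547.7,343.6,86,176.1
```

```text
tcp rack [ 3.8 41. ] 161.5 yaw 176.0 F [ 0.9  0.4 -0.1]
top 100 11 y [32.9 33.9 35.1] slope -0.002
top 112 12 y [33.7 34.6 36. ] slope -0.009
top 124 10 y [33.1 33.9 35.1] slope -0.004
top 136 15 y [32.7 33.5 35.3] slope -0.002
top 148 13 y [33.1 34.1 34.7] slope -0.009
top 160 18 y [33.  33.6 41.3] slope 0.008
top 172 32 y [33.8 39.7 45.2] slope 0.004
side 88 36 y [32.2 36.  41.4] slope -0.008
side 100 54 y [32.7 36.  39.4] slope -0.002
side 112 54 y [31.6 35.1 39. ] slope -0.013
side 124 59 y [30.9 35.2 38.6] slope -0.008
side 136 56 y [30.  35.4 40.7] slope 0.01
side 148 61 y [30.9 34.9 39.3] slope -0.014
side 160 58 y [30.6 35.1 38.2] slope -0.013
side 172 61 y [31.2 36.6 47.9] slope 0.005
side 676 low z [-69.6 -67.9] along [-52.   54.3] across [-11.1  -6.3  -0.3]
  top z [11.2 17.3] along [-51.5  54.9] across [-9.5 -5.6  4. ] 105
top 141 low z [-69. -67.] along [-51.6  55.7] across [-8.2 -7.  -5.2]
  top z [12.1 16.3] along [-51.4  56.1] across [-7.7 -4.2  4.6] 61
t 29.3 at [549.9 344.  161.9] 176.0 w 13.5 F [-0.1  0.2 -1. ]
547.7,343.6,86,176.1 [2.2, -0.5, 75.9] -0.02
```

Request:
arm_command(rows=[{"delta_pos": [1.5, -0.8, 15], "roll": 0, "jaw": 0}, {"delta_pos": [1.5, -0.8, 28], "roll": 0, "jaw": 0}, {"delta_pos": [1.5, -0.8, 38], "roll": 0, "jaw": 0}, {"delta_pos": [1.5, -0.8, 47], "roll": 0, "jaw": 0}, {"delta_pos": [1.5, -0.8, 56], "roll": 0, "jaw": 0}, {"delta_pos": [1.5, -0.8, 64], "roll": 0, "jaw": 0}, {"delta_pos": [1.5, -0.8, 70], "roll": 0, "jaw": 0}, {"delta_pos": [1.5, -0.8, 75], "roll": 0, "jaw": 0}, {"delta_pos": [1.5, -0.8, 78], "roll": 0, "jaw": 0}, {"delta_pos": [1.5, -0.8, 78], "roll": 0, "jaw": 0}])

```text
time_s: 30.1
ee_pos: [547.8, 343.2, 85.2]
ee_rot: [179.9, 0.1, 176.0]
force: [-5.0, -1.9, 14.4]
gripper_width: 13.2
gripper_force: 20.0
```

Contact with the floor as in the other slots. Releasing, raising and checking.

Request:
arm_command(rows=[{"delta_pos": [0, 0, 0], "roll": 0, "jaw": 32}, {"delta_pos": [0, 0, 0], "roll": 0, "jaw": 32}, {"delta_pos": [0, 0, 0], "roll": 0, "jaw": 32}, {"delta_pos": [0, 0, 0], "roll": 0, "jaw": 32}, {"delta_pos": [0, 0, -20], "roll": 0, "jaw": 32}, {"delta_pos": [0, 0, -50], "roll": 0, "jaw": 32}, {"delta_pos": [0, 0, -90], "roll": 0, "jaw": 32}, {"delta_pos": [0, 0, -130], "roll": 0, "jaw": 32}, {"delta_pos": [0, 0, -170], "roll": 0, "jaw": 32}, {"delta_pos": [0, -200, -190], "roll": 9, "jaw": 32}, {"delta_pos": [0, -200, -190], "roll": 17, "jaw": 32}, {"delta_pos": [0, -200, -190], "roll": 17, "jaw": 32}, {"delta_pos": [0, -200, -190], "roll": 17, "jaw": 32}, {"delta_pos": [0, -200, -190], "roll": 17, "jaw": 32}, {"delta_pos": [0, -200, -190], "roll": 17, "jaw": 32}])

```text
time_s: 31.35
ee_pos: [532.9, 137.6, 272.4]
ee_rot: [-179.9, 0.2, 132.4]
force: [0.5, -0.2, -0.1]
gripper_width: 29.5
gripper_force: 0.0
```

```bash
python3 seat.py
python3 - <<'E'
from h import *
f=grab("side"); g=grab("top")
A=cv2.resize(f["img"][110:215,135:265],None,fx=3,fy=3,interpolation=2); B=cv2.resize(g["img"][165:270,90:220],None,fx=3,fy=3,interpolation=2)
cv2.imwrite("pics/chk3.png",np.hstack([A,B]))
E
```

```text
top slot 2 44 z95 101.8 x [33.6 52.8] y [32.5 41.2 44.5] slope -0.066
top slot 3 76 z95 105.2 x [ 2.3 63.3] y [105.2 107.  107.1] slope -0.33
side slot 0 320 z95 102.6 x [-53.3  52.1] y [-97.5 -90.1 -83.2] slope 0.002
side slot 2 281 z95 102.3 x [-53.3  52.1] y [29.8 38.  47.6] slope 0.001
side slot 3 199 z95 102.8 x [-54.9  61.4] y [106.5 106.8 107.2] slope -0.267
```

View pics/chk3.png

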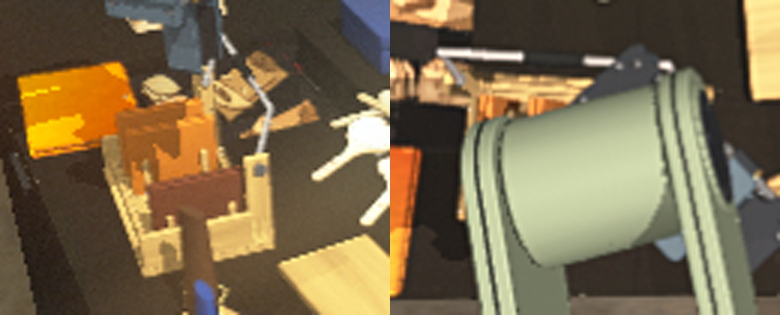

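All three wallets stand in slots 0, 2 and 3 (left crop, tops at about 102 mm) and the bar is still back. Going to the sleeve to close it.

```bash
python3 go.py 632,295,275,86.1
python3 - <<'E'
from h import *
c=np.array([543.4,303.]); a=np.radians(-3.9); R=np.array([[np.cos(a),-np.sin(a)],[np.sin(a),np.cos(a)]])
for n in("top","side"):
    Q=cloud(grab(n)).reshape(-1,3);Q=Q[np.isfinite(Q).all(1)]; L=(Q[:,:2]-c)@R; z=Q[:,2]
    k=(abs(L[:,1])<27)&(L[:,0]>60)&(L[:,0]<120)&(z>150)&(z<195); print(n,k.sum(),L[k].mean(0),np.percentile(z[k],[5,50,95]),np.percentile(L[k,0],[5,95]))
E
```

```text
t 31.6 at [533.3 143.5 271.2] 133.2 w 29.0 F [-0.  -0.2  0.2]
632,295,275,86.1 [42.9, 175.6, -3.8] 9.42
top 101 [86.29753148 -0.50298461] [174.88452624 179.69018709 183.59794085] [80.47204608 92.42766162]
side 33 [86.06795978 -1.39335867] [175.51772691 181.75921711 184.08656564] [81.42930374 92.22138606]
```

Request:
arm_command(rows=[{"delta_pos": [41, 174, -4], "roll": 9.42, "jaw": 60}, {"delta_pos": [41, 174, -4], "roll": 9.42, "jaw": 60}, {"delta_pos": [41, 174, -4], "roll": 9.42, "jaw": 60}, {"delta_pos": [41, 174, -4], "roll": 9.42, "jaw": 60}, {"delta_pos": [41, 174, -4], "roll": 9.42, "jaw": 60}, {"delta_pos": [41, 174, -4], "roll": 9.42, "jaw": 60}, {"delta_pos": [41, 174, -4], "roll": 9.42, "jaw": 60}, {"delta_pos": [41, 174, -4], "roll": 9.42, "jaw": 60}, {"delta_pos": [41, 174, -4], "roll": 9.42, "jaw": 60}, {"delta_pos": [41, 174, -4], "roll": 9.42, "jaw": 60}, {"delta_pos": [41, 174, -4], "roll": 9.42, "jaw": 60}])

```text
time_s: 32.57
ee_pos: [632.3, 292.1, 275.5]
ee_rot: [-180.0, -0.0, 86.0]
force: [0.3, -0.8, -0.9]
gripper_width: 55.0
gripper_force: 0.0
```

```bash
python3 go.py 630,295.1,156,86.1
```

```text
t 32.6 at [632.3 292.1 275.5] 86.0 w 55.0 F [ 0.3 -0.8 -0.9]
630,295.1,156,86.1 [2.9, -2.5, 119.5] -0.01
```

Request:
arm_command(rows=[{"delta_pos": [2, -2.5, 40], "roll": 0, "jaw": 60}, {"delta_pos": [2, -2.5, 75], "roll": 0, "jaw": 60}, {"delta_pos": [2, -2.5, 100], "roll": 0, "jaw": 60}, {"delta_pos": [2, -2.5, 119], "roll": 0, "jaw": 60}, {"delta_pos": [2, -2.5, 119], "roll": 0, "jaw": 60}, {"delta_pos": [2, -2.5, 119], "roll": 0, "jaw": 60}, {"delta_pos": [2, -2.5, 119], "roll": 0, "jaw": 0}, {"delta_pos": [2, -2.5, 119], "roll": 0, "jaw": 0}, {"delta_pos": [2, -2.5, 119], "roll": 0, "jaw": 0}, {"delta_pos": [2, -2.5, 119], "roll": 0, "jaw": 0}, {"delta_pos": [2, -2.5, 119], "roll": 0, "jaw": 0}, {"delta_pos": [2, -2.5, 119], "roll": 0, "jaw": 0}, {"delta_pos": [2, -2.5, 119], "roll": 0, "jaw": 0}, {"delta_pos": [2, -2.5, 119], "roll": 0, "jaw": 0}], squeeze=15)

```text
time_s: 33.73
ee_pos: [630.4, 294.1, 156.8]
ee_rot: [179.9, -0.0, 85.9]
force: [0.1, 0.2, 1.1]
gripper_width: 13.8
gripper_force: 15.0
```

```bash
python3 go.py
```

```text
t 33.7 at [630.4 294.1 156.8] 85.9 w 13.8 F [0.1 0.2 1.1]
```

Request:
arm_command(rows=[{"delta_pos": [0, -9.5, -2.4], "roll": 0, "jaw": 0}, {"delta_pos": [0, -16, -3.2], "roll": 0, "jaw": 0}, {"delta_pos": [0, -22.7, -3.5], "roll": 0, "jaw": 0}, {"delta_pos": [0, -29.3, -3], "roll": 0, "jaw": 0}, {"delta_pos": [0, -35.8, -1.9], "roll": 0, "jaw": 0}, {"delta_pos": [0, -42.2, -0.1], "roll": 0, "jaw": 0}, {"delta_pos": [0, -48.3, 2.3], "roll": 0, "jaw": 0}, {"delta_pos": [0, -54.2, 5.3], "roll": 0, "jaw": 0}, {"delta_pos": [0, -59.7, 8.8], "roll": 0, "jaw": 0}, {"delta_pos": [0, -64.9, 12.9], "roll": 0, "jaw": 0}, {"delta_pos": [0, -69.6, 17.5], "roll": 0, "jaw": 0}, {"delta_pos": [0, -73.8, 22.5], "roll": 0, "jaw": 0}, {"delta_pos": [0, -77.6, 28], "roll": 0, "jaw": 0}, {"delta_pos": [0, -80.7, 33.8], "roll": 0, "jaw": 0}, {"delta_pos": [0, -83.3, 39.9], "roll": 0, "jaw": 0}, {"delta_pos": [0, -85.2, 46.2], "roll": 0, "jaw": 0}, {"delta_pos": [0, -86.6, 52.6], "roll": 0, "jaw": 0}, {"delta_pos": [0, -87.2, 58], "roll": 0, "jaw": 0}, {"delta_pos": [0, -87.3, 62.5], "roll": 0, "jaw": 0}, {"delta_pos": [0, -87.3, 64], "roll": 0, "jaw": 0}])

```text
time_s: 35.4
ee_pos: [544.1, 300.6, 95.1]
ee_rot: [179.8, -0.1, 85.9]
force: [0.0, -2.3, 24.2]
gripper_width: 13.6
gripper_force: 15.0
```

Request:
arm_command(rows=[{"delta_pos": [0, 0, 1], "roll": 0, "jaw": 0}, {"delta_pos": [0, 0, 2], "roll": 0, "jaw": 0}, {"delta_pos": [0, 0, 3], "roll": 0, "jaw": 0}, {"delta_pos": [0, 0, 3], "roll": 0, "jaw": 0}])

```text
time_s: 35.73
ee_pos: [544.1, 300.8, 93.3]
ee_rot: [179.8, -0.1, 85.9]
force: [-1.4, -1.7, 20.6]
gripper_width: 13.7
gripper_force: 15.0
```

Request:
arm_command(rows=[{"delta_pos": [0, 0, -2], "roll": 0, "jaw": 50}, {"delta_pos": [0, 0, -2], "roll": 0, "jaw": 50}, {"delta_pos": [0, 0, -2], "roll": 0, "jaw": 50}, {"delta_pos": [0, 0, -2], "roll": 0, "jaw": 50}, {"delta_pos": [0, 0, -30], "roll": 0, "jaw": 50}, {"delta_pos": [0, 0, -70], "roll": 0, "jaw": 50}, {"delta_pos": [0, 0, -110], "roll": 0, "jaw": 50}, {"delta_pos": [0, 0, -150], "roll": 0, "jaw": 50}, {"delta_pos": [-100, 80, -170], "roll": 0, "jaw": 50}, {"delta_pos": [-280, 80, -170], "roll": 0, "jaw": 50}, {"delta_pos": [-280, 80, -170], "roll": 0, "jaw": 50}, {"delta_pos": [-280, 80, -170], "roll": 0, "jaw": 50}, {"delta_pos": [-280, 80, -170], "roll": 0, "jaw": 50}, {"delta_pos": [-280, 80, -170], "roll": 0, "jaw": 50}, {"delta_pos": [-280, 80, -170], "roll": 0, "jaw": 50}])

```text
time_s: 36.98
ee_pos: [601.6, 17.5, 258.2]
ee_rot: [-179.8, -0.0, 85.9]
force: [0.4, -0.5, 0.3]
gripper_width: 45.5
gripper_force: 0.0
```

```bash
cat > rests.py <<'E'
from h import *
def rests(n="side",boxes=None):
    f=grab(n); Q=cloud(f).reshape(-1,3); Q=Q[np.isfinite(Q).all(1)]; H=f["img"]
    return f,Q
if __name__=="__main__":
  c=np.array([543.4,303.]); a=np.radians(-3.9); R=np.array([[np.cos(a),-np.sin(a)],[np.sin(a),np.cos(a)]])
  for n in("top","side"):
    f,Q=rests(n,None); cv2.imwrite("pics/r_%s_%d.png"%(n,env.state()["time_s"]*10),f["img"])
    L=(Q[:,:2]-c)@R; z=Q[:,2]; k=(abs(L[:,1])<25)&(abs(L[:,0])<12)&(z>90)&(z<150)
    if k.any(): print(n,"sleeve z",np.percentile(z[k],[50,95]).round(1),L[k].mean(0).round(1))
    m=(Q[:,0]>420)&(Q[:,0]<760)&(Q[:,1]>-170)&(Q[:,1]<150)&(z>90)&(z<175)
    P=Q[m]; lab=np.zeros(len(P),int)
    from scipy.cluster.hierarchy import fcluster,linkage
    if 2<len(P)<6000:
        lab=fcluster(linkage(P[:,:2],'single'),12,'distance')
        for i in set(lab):
            q=P[lab==i]
            if len(q)<15: continue
            t=q[q[:,2]>q[:,2].max()-9]; r=cv2.minAreaRect(t[:,:2].astype(np.float32))
            print(n,len(q),"ztop",np.percentile(t[:,2],50).round(1),"c",np.round(r[0],1),np.round(r[1],1),round(r[2],1))
E
python3 rests.py; python3 go.py
```

```text
top sleeve z [117.2 121. ] [-0.4 -0.8]
top 61 ztop 110.6 c [ 4.776e+02 -4.000e-01] [32.4 11.6] 88.7
side sleeve z [119.6 122.3] [-0.1 -0.8]
side 180 ztop 147.2 c [506.8 130.3] [14.8 35.3] 22.7
side 86 ztop 113.0 c [477.8 -77.9] [37.6 12.2] 88.5
side 77 ztop 112.4 c [477.4  -1.1] [37.6 14.7] 72.3
t 37.1 at [602.5  13.5 258.3] 85.5 w 45.5 F [-0.5  1.3 -0.7]
```

The bar is down, pressed to its stop. The dark brown pouch has been knocked to about (507,130) already. Checking the phone stand's clearance and the pouch shapes before gripping.

```bash
python3 - <<'E'
from h import *
T=np.load("top0.npy").reshape(-1,3); S=np.load("side0.npy").reshape(-1,3)
for n,Q in(("T",T),("S",S)):
    Q=Q[np.isfinite(Q).all(1)]
    for z0 in(20,60,100,140):
        k=(Q[:,0]>700)&(Q[:,0]<860)&(Q[:,1]>-90)&(Q[:,1]<110)&(Q[:,2]>z0)&(Q[:,2]<z0+40)
        if k.any(): print(n,z0,k.sum(),Q[k].min(0).round(),Q[k].max(0).round(),np.percentile(Q[k],5,axis=0).round())
    for nm,c,h in(("A",(477.5,-76.5),111),("B",(477.5,-1),111)):
        for z in (40,60,80,95,103):
            k=(abs(Q[:,0]-c[0])<25)&(abs(Q[:,1]-c[1])<35)&(abs(Q[:,2]-z)<7)
            if k.sum()>3: print(n,nm,z,k.sum(),np.percentile(Q[k],[3,97],axis=0)[:,:2].round(1).tolist())
E
python3 go.py 477.5,-76.5,150,88.6
```

```text
T 20 580 [736. -90.  20.] [860.  71.  60.] [739. -80.  29.]
T 60 122 [781. -30.  60.] [791.  59. 100.] [783. -17.  63.]
T 100 187 [787. -32. 100.] [799.  64. 140.] [790. -26. 102.]
T 140 80 [796. -22. 140.] [804.  57. 167.] [796. -11. 141.]
T A 40 8 [[477.4, -91.4], [488.1, -50.6]]
T A 60 9 [[474.4, -91.0], [491.9, -54.4]]
T A 80 12 [[471.0, -94.1], [486.9, -56.4]]
T A 95 12 [[475.0, -89.5], [485.0, -58.6]]
T A 103 26 [[470.7, -91.8], [485.0, -58.4]]
T B 40 7 [[477.0, -24.6], [486.1, 21.6]]
T B 60 8 [[480.7, -16.8], [489.8, 21.8]]
T B 80 11 [[478.9, -19.2], [485.1, 18.2]]
T B 95 12 [[468.2, -17.9], [483.1, 19.0]]
T B 103 32 [[468.4, -17.0], [483.3, 13.1]]
S 20 450 [737. -90.  20.] [860.  71.  60.] [739. -81.  25.]
S 60 173 [781. -31.  60.] [794.  61. 100.] [783. -22.  62.]
S 100 237 [787. -35. 100.] [803.  66. 140.] [790. -30. 103.]
S 140 96 [795. -20. 140.] [806.  56. 168.] [797. -13. 141.]
S A 40 32 [[467.5, -105.2], [483.6, -75.4]]
S A 60 37 [[467.7, -100.0], [491.6, -69.0]]
S A 80 32 [[468.9, -98.5], [485.0, -73.4]]
S A 95 35 [[469.7, -97.1], [484.0, -73.8]]
S A 103 34 [[470.0, -96.3], [481.7, -72.5]]
S B 40 27 [[466.3, -30.1], [478.6, -0.5]]
S B 60 32 [[467.1, -23.7], [484.8, 7.0]]
S B 80 34 [[468.1, -22.3], [483.1, 4.4]]
S B 95 32 [[469.2, -21.2], [483.1, 2.5]]
S B 103 29 [[469.4, -20.5], [482.5, 0.9]]
t 37.1 at [602.5  13.5 258.3] 85.5 w 45.5 F [-0.5  1.3 -0.7]
477.5,-76.5,150,88.6 [-99.5, -117.6, 108.3] -0.61
```

The stand's tall part starts at x ≥ 781, so the gripper body clears it and I can grip low. Going to the right-hand blue pouch.

Request:
arm_command(rows=[{"delta_pos": [-99.5, -118, 40], "roll": -0.6, "jaw": 65}, {"delta_pos": [-99.5, -118, 60], "roll": -0.6, "jaw": 65}, {"delta_pos": [-99.5, -118, 80], "roll": -0.6, "jaw": 65}, {"delta_pos": [-99.5, -118, 108], "roll": -0.6, "jaw": 65}, {"delta_pos": [-99.5, -118, 108], "roll": -0.6, "jaw": 65}, {"delta_pos": [-99.5, -118, 108], "roll": -0.6, "jaw": 65}, {"delta_pos": [-99.5, -118, 108], "roll": -0.6, "jaw": 65}, {"delta_pos": [-99.5, -118, 108], "roll": -0.6, "jaw": 65}])

```text
time_s: 37.75
ee_pos: [479.4, -71.0, 152.2]
ee_rot: [179.9, -0.0, 88.9]
force: [0.3, 0.1, -0.0]
gripper_width: 59.3
gripper_force: 0.0
```

```bash
python3 go.py 477.3,-76.5,70,88.6
```

```text
t 37.8 at [479.4 -71.  152.2] 88.9 w 59.3 F [ 0.3  0.1 -0. ]
477.3,-76.5,70,88.6 [-5.6, -2.0, 82.2] 0.07
```

Request:
arm_command(rows=[{"delta_pos": [-1, -1, 30], "roll": 0, "jaw": 65}, {"delta_pos": [-1, -1, 60], "roll": 0, "jaw": 65}, {"delta_pos": [-1, -1, 82], "roll": 0, "jaw": 65}, {"delta_pos": [-1, -1, 82], "roll": 0, "jaw": 65}, {"delta_pos": [-1, -1, 82], "roll": 0, "jaw": 65}, {"delta_pos": [-1, -1, 82], "roll": 0, "jaw": 65}])

```text
time_s: 38.25
ee_pos: [479.1, -72.3, 71.0]
ee_rot: [179.8, 0.0, 89.0]
force: [-0.3, 0.0, 0.7]
gripper_width: 59.2
gripper_force: 0.0
```

```bash
python3 go.py 477.3,-76.5,70,88.6
```

```text
t 38.2 at [479.1 -72.3  71. ] 89.0 w 59.2 F [-0.3  0.   0.7]
477.3,-76.5,70,88.6 [-4.2, -1.7, 1.0] 0.07
```

Request:
arm_command(rows=[{"delta_pos": [-4, -1.5, 1], "roll": 0.07, "jaw": 65}, {"delta_pos": [-4, -1.5, 1], "roll": 0.07, "jaw": 65}, {"delta_pos": [-4, -1.5, 1], "roll": 0.07, "jaw": 0}, {"delta_pos": [-4, -1.5, 1], "roll": 0.07, "jaw": 0}, {"delta_pos": [-4, -1.5, 1], "roll": 0.07, "jaw": 0}, {"delta_pos": [-4, -1.5, 1], "roll": 0.07, "jaw": 0}, {"delta_pos": [-4, -1.5, 1], "roll": 0.07, "jaw": 0}, {"delta_pos": [-4, -1.5, 1], "roll": 0.07, "jaw": 0}, {"delta_pos": [-4, -1.5, 1], "roll": 0.07, "jaw": 0}, {"delta_pos": [-4, -1.5, 1], "roll": 0.07, "jaw": 0}, {"delta_pos": [-4, -1.5, 1], "roll": 0.07, "jaw": 0}, {"delta_pos": [-4, -1.5, -14], "roll": 0.07, "jaw": 0}, {"delta_pos": [-4, -1.5, -34], "roll": 0.07, "jaw": 0}, {"delta_pos": [-4, -1.5, -49], "roll": 0.07, "jaw": 0}, {"delta_pos": [-4, -1.5, -49], "roll": 0.07, "jaw": 0}, {"delta_pos": [-4, -1.5, -49], "roll": 0.07, "jaw": 0}], squeeze=25)

```text
time_s: 39.58
ee_pos: [474.7, -76.4, 118.0]
ee_rot: [-180.0, -0.0, 88.6]
force: [-0.1, 0.3, -3.3]
gripper_width: 18.2
gripper_force: 24.8
```

```bash
cat > hr.py <<'E'
from h import *
# held rest: foot plate in tool coords from side view
s=env.state(); p=np.array(s["ee_pos"]); a=np.radians(s["ee_rot"][2]); tx=np.array([np.cos(a),np.sin(a)]); ty=np.array([np.sin(a),-np.cos(a)])
print("tcp",p.round(1),round(s["ee_rot"][2],1),"w",round(s["gripper_width"],1),"F",np.round(s["force"],1))
for n in("side","top"):
    Q=cloud(grab(n)).reshape(-1,3); Q=Q[np.isfinite(Q).all(1)]; d=Q[:,:2]-p[:2]; u=d@tx; v=d@ty; z=Q[:,2]-p[2]
    k=(abs(u)<45)&(abs(v)<45)&(z<-40)&(z>-135)
    if k.sum()<10: continue
    zb=np.percentile(z[k],[1,3]).round(1); h,e=np.histogram(z[k],np.arange(-135,-40,3)); i=h.argmax(); 
    t=k&(z>e[i]-3)&(z<e[i+1]+3); r=cv2.minAreaRect(np.c_[u,v][t].astype(np.float32))
    print(n,"zlow",zb,"plate z",e[i]+1.5,t.sum(),"c(u,v)",np.round(r[0],1),np.round(r[1],1),round(r[2],1))
E
python3 hr.py; python3 go.py 672.9,-84.8,125,94.5
```

```text
tcp [474.7 -76.4 118. ] 88.6 w 18.2 F [-0.1  0.3 -3.3]
side zlow [-119.1 -118.6] plate z -115.5 602 c(u,v) [-0.6 -0. ] [88.6 89.9] 0.0
top zlow [-122.4 -121.5] plate z -118.5 135 c(u,v) [ 2.  11.5] [64.7 85.4] 89.1
t 39.7 at [473.7 -76.3 116.9] 88.6 w 18.5 F [-0.3 -0.3 -3.2]
672.9,-84.8,125,94.5 [-3.6, 199.3, -8.1] -1.18
```

Request:
arm_command(rows=[{"delta_pos": [-3.6, 40, -8], "roll": -1.18, "jaw": 0}, {"delta_pos": [-3.6, 80, -8], "roll": -1.18, "jaw": 0}, {"delta_pos": [-3.6, 120, -8], "roll": -1.18, "jaw": 0}, {"delta_pos": [-3.6, 160, -8], "roll": -1.18, "jaw": 0}, {"delta_pos": [-3.6, 190, -8], "roll": -1.18, "jaw": 0}, {"delta_pos": [-3.6, 199, -8], "roll": -1.18, "jaw": 0}, {"delta_pos": [-3.6, 199, -8], "roll": -1.18, "jaw": 0}, {"delta_pos": [-3.6, 199, -8], "roll": -1.18, "jaw": 0}, {"delta_pos": [-3.6, 199, -8], "roll": -1.18, "jaw": 0}])

```text
time_s: 40.43
ee_pos: [671.6, -84.9, 125.1]
ee_rot: [-179.8, -0.0, 94.5]
force: [-0.5, -0.3, -2.9]
gripper_width: 18.1
gripper_force: 24.9
```

```bash
sed -i 's/(z>-135)/(z>-135)\&(Q[:,2]>24)/' hr.py; python3 hr.py; python3 go.py 672.9,-84.8,85,94.5; python3 rests.py
```

```text
tcp [671.6 -84.9 125.1] 94.5 w 18.1 F [-0.5 -0.3 -2.9]
side zlow [-65.3 -64.4] plate z -61.5 186 c(u,v) [ 0.2 -1.4] [65.3 59.7] 88.3
t 40.5 at [672.2 -85.  126.1] 94.5 w 18.0 F [-0.7 -0.6 -2.8]
672.9,-84.8,85,94.5 [0.2, 0.8, 41.1] -0.01
top sleeve z [117.4 121. ] [-0.3 -0.6]
top 83 ztop 145.5 c [506.2 133. ] [12.7 35.2] 25.7
top 59 ztop 111.2 c [ 4.763e+02 -3.000e-01] [32.2  9. ] 89.5
side sleeve z [119.7 121.6] [-0.4 -0.8]
side 375 ztop 170.4 c [671.2 -85.7] [44.7 33.9] 4.7
side 182 ztop 147.5 c [506.6 130.7] [13.5 37.7] 20.5
side 75 ztop 112.7 c [476.9  -2. ] [37.1 12.9] 89.1
```

Request:
arm_command(rows=[{"delta_pos": [0, 1.5, 20], "roll": 0, "jaw": 0}, {"delta_pos": [0, 1.5, 32], "roll": 0, "jaw": 0}, {"delta_pos": [0, 1.5, 38], "roll": 0, "jaw": 0}, {"delta_pos": [0, 1.5, 41.5], "roll": 0, "jaw": 0}, {"delta_pos": [0, 1.5, 42], "roll": 0, "jaw": 0}, {"delta_pos": [0, 1.5, 42], "roll": 0, "jaw": 0}])

```text
time_s: 41.13
ee_pos: [675.5, -84.9, 84.3]
ee_rot: [180.0, -0.0, 94.5]
force: [0.1, 0.4, -3.0]
gripper_width: 18.2
gripper_force: 24.9
```

Request:
arm_command(rows=[{"delta_pos": [0, -1, 1], "roll": 0, "jaw": 0}, {"delta_pos": [0, -1, 2], "roll": 0, "jaw": 0}, {"delta_pos": [0, -1, 3], "roll": 0, "jaw": 0}, {"delta_pos": [0, -1, 3], "roll": 0, "jaw": 0}])

```text
time_s: 41.47
ee_pos: [674.7, -85.1, 82.3]
ee_rot: [179.9, 0.0, 94.5]
force: [-1.0, -1.1, 1.0]
gripper_width: 18.4
gripper_force: 25.0
```

Request:
arm_command(rows=[{"delta_pos": [0, 0, 0], "roll": 0, "jaw": 60}, {"delta_pos": [0, 0, 0], "roll": 0, "jaw": 60}, {"delta_pos": [0, 0, 0], "roll": 0, "jaw": 60}, {"delta_pos": [0, 0, 0], "roll": 0, "jaw": 60}, {"delta_pos": [0, 0, -30], "roll": 0, "jaw": 60}, {"delta_pos": [0, 0, -70], "roll": 0, "jaw": 60}, {"delta_pos": [0, 0, -90], "roll": 0, "jaw": 60}, {"delta_pos": [0, 0, -90], "roll": 0, "jaw": 60}, {"delta_pos": [0, 0, -90], "roll": 0, "jaw": 60}])

```text
time_s: 42.22
ee_pos: [675.2, -85.1, 172.8]
ee_rot: [179.8, 0.0, 94.5]
force: [-0.5, 0.2, -0.9]
gripper_width: 54.6
gripper_force: 0.0
```

```bash
python3 go.py 477.3,-1.2,150,89; python3 rests.py | grep side
```

```text
t 42.2 at [675.2 -85.1 172.8] 94.5 w 54.6 F [-0.5  0.2 -0.9]
477.3,-1.2,150,89 [99.1, -190.7, 22.8] 1.1
side sleeve z [119.4 122.2] [-0.1  0.3]
side 135 ztop 126.5 c [673.6 -87.1] [14.3 33.8] 8.8
side 179 ztop 147.4 c [506.5 131.8] [12.8 37.3] 22.7
side 75 ztop 112.6 c [476.8  -1.5] [38.6 13.3] 84.5
```

Request:
arm_command(rows=[{"delta_pos": [99, -191, 0], "roll": 1.1, "jaw": 65}, {"delta_pos": [99, -191, 0], "roll": 1.1, "jaw": 65}, {"delta_pos": [99, -191, 0], "roll": 1.1, "jaw": 65}, {"delta_pos": [99, -191, 0], "roll": 1.1, "jaw": 65}, {"delta_pos": [99, -191, 0], "roll": 1.1, "jaw": 65}, {"delta_pos": [99, -191, 23], "roll": 1.1, "jaw": 65}, {"delta_pos": [99, -191, 23], "roll": 1.1, "jaw": 65}, {"delta_pos": [99, -191, 23], "roll": 1.1, "jaw": 65}, {"delta_pos": [99, -191, 23], "roll": 1.1, "jaw": 65}, {"delta_pos": [99, -191, 23], "roll": 1.1, "jaw": 65}])

```text
time_s: 43.15
ee_pos: [478.0, -1.6, 148.5]
ee_rot: [179.9, 0.0, 88.9]
force: [0.5, 0.8, -0.6]
gripper_width: 59.3
gripper_force: 0.0
```

```bash
python3 go.py 477.2,-1,70,89
```

```text
t 43.1 at [478.   -1.6 148.5] 88.9 w 59.3 F [ 0.5  0.8 -0.6]
477.2,-1,70,89 [0.6, -0.8, 78.5] -0.01
```

Request:
arm_command(rows=[{"delta_pos": [0.6, -0.5, 30], "roll": 0, "jaw": 65}, {"delta_pos": [0.6, -0.5, 60], "roll": 0, "jaw": 65}, {"delta_pos": [0.6, -0.5, 78.5], "roll": 0, "jaw": 65}, {"delta_pos": [0.6, -0.5, 78.5], "roll": 0, "jaw": 65}, {"delta_pos": [0.6, -0.5, 78.5], "roll": 0, "jaw": 65}, {"delta_pos": [0.6, -0.5, 78.5], "roll": 0, "jaw": 0}, {"delta_pos": [0.6, -0.5, 78.5], "roll": 0, "jaw": 0}, {"delta_pos": [0.6, -0.5, 78.5], "roll": 0, "jaw": 0}, {"delta_pos": [0.6, -0.5, 78.5], "roll": 0, "jaw": 0}, {"delta_pos": [0.6, -0.5, 78.5], "roll": 0, "jaw": 0}, {"delta_pos": [0.6, -0.5, 78.5], "roll": 0, "jaw": 0}, {"delta_pos": [0.6, -0.5, 78.5], "roll": 0, "jaw": 0}, {"delta_pos": [0.6, -0.5, 78.5], "roll": 0, "jaw": 0}, {"delta_pos": [0.6, -0.5, 78.5], "roll": 0, "jaw": 0}, {"delta_pos": [0.6, -0.5, 65], "roll": 0, "jaw": 0}, {"delta_pos": [0.6, -0.5, 45], "roll": 0, "jaw": 0}, {"delta_pos": [0.6, -0.5, 25], "roll": 0, "jaw": 0}, {"delta_pos": [0.6, -0.5, 25], "roll": 0, "jaw": 0}], squeeze=25)

```text
time_s: 44.65
ee_pos: [477.6, -0.6, 125.8]
ee_rot: [179.7, -0.0, 89.0]
force: [0.9, 0.3, -2.4]
gripper_width: 18.1
gripper_force: 24.9
```

```bash
python3 go.py 667,-10,125,94.5
```

```text
t 44.6 at [477.6  -0.6 125.8] 89.0 w 18.1 F [ 0.9  0.3 -2.4]
667,-10,125,94.5 [-6.0, 189.5, 0.8] -1.1
```

Request:
arm_command(rows=[{"delta_pos": [-6, 40, 0], "roll": -1.1, "jaw": 0}, {"delta_pos": [-6, 80, 0], "roll": -1.1, "jaw": 0}, {"delta_pos": [-6, 120, 0], "roll": -1.1, "jaw": 0}, {"delta_pos": [-6, 155, 0], "roll": -1.1, "jaw": 0}, {"delta_pos": [-6, 180, 0], "roll": -1.1, "jaw": 0}, {"delta_pos": [-6, 190, 0], "roll": -1.1, "jaw": 0}, {"delta_pos": [-6, 190, 0], "roll": -1.1, "jaw": 0}, {"delta_pos": [-6, 190, 0], "roll": -1.1, "jaw": 0}, {"delta_pos": [-6, 190, 20], "roll": -1.1, "jaw": 0}, {"delta_pos": [-6, 190, 32], "roll": -1.1, "jaw": 0}, {"delta_pos": [-6, 190, 38], "roll": -1.1, "jaw": 0}, {"delta_pos": [-6, 190, 40], "roll": -1.1, "jaw": 0}, {"delta_pos": [-6, 190, 41], "roll": -1.1, "jaw": 0}, {"delta_pos": [-6, 190, 42], "roll": -1.1, "jaw": 0}, {"delta_pos": [-6, 190, 43], "roll": -1.1, "jaw": 0}, {"delta_pos": [-6, 190, 43], "roll": -1.1, "jaw": 0}])

```text
time_s: 45.98
ee_pos: [662.3, -9.5, 84.3]
ee_rot: [-179.8, -0.1, 94.5]
force: [-11.0, 0.6, 19.3]
gripper_width: 17.8
gripper_force: 25.5
```

Foot touched down while x was still settling, so I'm backing off, recentring and lowering more gently.

Request:
arm_command(rows=[{"delta_pos": [0, 0, -6], "roll": 0, "jaw": 0}, {"delta_pos": [0, 0, -6], "roll": 0, "jaw": 0}, {"delta_pos": [0, 0, -6], "roll": 0, "jaw": 0}, {"delta_pos": [0, 0, -6], "roll": 0, "jaw": 0}])

```text
time_s: 46.32
ee_pos: [665.0, -10.0, 85.5]
ee_rot: [-179.9, -0.0, 94.5]
force: [0.3, 0.0, -2.4]
gripper_width: 17.9
gripper_force: 24.9
```

```bash
sed -i 's/-135)/-135)\&(Q[:,2]>19)/' hr.py; python3 hr.py; python3 go.py 667.5,-10,86,94.5
python3 - <<'E'
from h import *
f=grab("side"); cv2.imwrite("pics/b1.png",cv2.resize(f["img"][120:290,180:350],None,fx=3,fy=3,interpolation=2))
E
```

```text
tcp [665.  -10.   85.5] 94.5 w 17.9 F [ 0.3  0.  -2.4]
side zlow [-61.4 -61.3] plate z -61.5 50 c(u,v) [-5.2 -2.8] [60.3 54.9] 89.0
t 46.4 at [665.1 -10.   85.2] 94.5 w 18.1 F [-0.5 -0.3 -2.7]
667.5,-10,86,94.5 [-0.2, 2.4, -0.8] -0.01
```

View pics/b1.png

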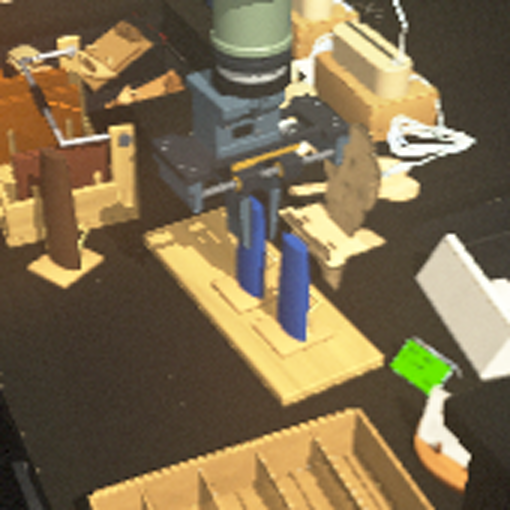

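Both blue pouches stand upright on the riser, at crop px (250,285) and (295,320). The brown one is at (62,260).

Request:
arm_command(rows=[{"delta_pos": [0, 1.5, -1], "roll": 0, "jaw": 0}, {"delta_pos": [0, 1.5, 0], "roll": 0, "jaw": 0}, {"delta_pos": [0, 1.5, 1], "roll": 0, "jaw": 0}, {"delta_pos": [0, 1.5, 1.5], "roll": 0, "jaw": 0}, {"delta_pos": [0, 1.5, 1.5], "roll": 0, "jaw": 0}])

```text
time_s: 46.88
ee_pos: [666.9, -9.8, 84.4]
ee_rot: [-180.0, -0.0, 94.5]
force: [-0.1, 0.5, -2.2]
gripper_width: 17.6
gripper_force: 24.9
```

Request:
arm_command(rows=[{"delta_pos": [0, 0, 0], "roll": 0, "jaw": 60}, {"delta_pos": [0, 0, 0], "roll": 0, "jaw": 60}, {"delta_pos": [0, 0, 0], "roll": 0, "jaw": 60}, {"delta_pos": [0, 0, 0], "roll": 0, "jaw": 60}, {"delta_pos": [0, 0, -30], "roll": 0, "jaw": 60}, {"delta_pos": [0, 0, -70], "roll": 0, "jaw": 60}, {"delta_pos": [0, 0, -110], "roll": 0, "jaw": 60}, {"delta_pos": [0, 0, -120], "roll": 0, "jaw": 60}, {"delta_pos": [0, 0, -120], "roll": 0, "jaw": 60}, {"delta_pos": [0, 0, -120], "roll": 0, "jaw": 60}])

```text
time_s: 47.72
ee_pos: [667.0, -9.9, 204.8]
ee_rot: [180.0, 0.0, 94.5]
force: [-0.4, -0.2, -0.4]
gripper_width: 54.7
gripper_force: 0.0
```

```bash
python3 rests.py
python3 - <<'E'
from h import *
T=cloud(grab("side")).reshape(-1,3); T=T[np.isfinite(T).all(1)]
k=(T[:,0]>455)&(T[:,0]<560)&(T[:,1]>80)&(T[:,1]<180)&(T[:,2]>4.5)&(T[:,2]<11); r=cv2.minAreaRect(T[k][:,:2].astype(np.float32)); print("foot",k.sum(),r)
for z in(40,80,100,120,135):
    k=(abs(T[:,0]-506)<35)&(abs(T[:,1]-131)<35)&(abs(T[:,2]-z)<8)
    r=cv2.minAreaRect(T[k][:,:2].astype(np.float32)); print(z,k.sum(),T[k].mean(0).round(1),np.round(r[0],1),np.round(r[1],1),round(r[2],1))
E
python3 go.py 506,131.5,190,114
```

```text
top sleeve z [117.2 120.5] [-0.3 -0.6]
top 29 ztop 125.1 c [670.9 -74.5] [12.1 11.4] 89.5
top 84 ztop 146.2 c [506.  133.4] [12.8 33.9] 26.8
side sleeve z [119.5 122.2] [-0.5 -1.3]
side 177 ztop 147.0 c [507. 130.] [14.  34.1] 23.5
side 121 ztop 127.1 c [665.  -11.6] [11.4 34.4] 6.6
side 135 ztop 125.9 c [673.8 -87.8] [13.4 34.8] 5.3
foot 140 ((511.2919921875, 129.9549560546875), (102.52164459228516, 78.92298889160156), 10.641315460205078)
40 51 [504.5 124.1  39.7] [502.  130.4] [14.3 57.6] 28.6
80 47 [504.4 123.3  79.8] [503.5 125.8] [12.6 40.2] 40.8
100 43 [504.7 123.3  99.8] [504.1 128.2] [12.1 39.5] 30.6
120 45 [504.5 125.  119.9] [502.9 127.4] [ 7.8 36.7] 36.4
135 42 [506.  124.5 135. ] [503.9 129. ] [ 9.7 36.4] 32.7
t 47.9 at [665.9  -9.9 202.2] 94.5 w 54.8 F [-1.1 -0.  -0.1]
506,131.5,190,114 [153.4, -148.3, 12.2] -3.9
```

Request:
arm_command(rows=[{"delta_pos": [153.4, -148, 10], "roll": -4.3, "jaw": 70}, {"delta_pos": [153.4, -148, 10], "roll": -4.3, "jaw": 70}, {"delta_pos": [153.4, -148, 10], "roll": -4.3, "jaw": 70}, {"delta_pos": [153.4, -148, 10], "roll": -4.3, "jaw": 70}, {"delta_pos": [153.4, -148, 10], "roll": -4.3, "jaw": 70}, {"delta_pos": [153.4, -148, 10], "roll": -4.3, "jaw": 70}, {"delta_pos": [153.4, -148, 10], "roll": -4.3, "jaw": 70}, {"delta_pos": [153.4, -148, 10], "roll": -4.3, "jaw": 70}, {"delta_pos": [153.4, -148, 10], "roll": -4.3, "jaw": 70}, {"delta_pos": [153.4, -148, 10], "roll": -4.3, "jaw": 70}])

```text
time_s: 48.7
ee_pos: [508.7, 130.7, 194.2]
ee_rot: [-180.0, 0.0, 115.9]
force: [-0.1, 0.4, 0.1]
gripper_width: 63.6
gripper_force: 0.0
```

```bash
python3 go.py 506,132,105,116
```

```text
t 48.7 at [508.7 130.7 194.2] 115.9 w 63.6 F [-0.1  0.4  0.1]
506,132,105,116 [2.4, -1.8, 89.2] -0.02
```

Request:
arm_command(rows=[{"delta_pos": [1.5, -1, 30], "roll": 0, "jaw": 70}, {"delta_pos": [1.5, -1, 60], "roll": 0, "jaw": 70}, {"delta_pos": [1.5, -1, 89], "roll": 0, "jaw": 70}, {"delta_pos": [1.5, -1, 89], "roll": 0, "jaw": 70}, {"delta_pos": [1.5, -1, 89], "roll": 0, "jaw": 70}, {"delta_pos": [1.5, -1, 89], "roll": 0, "jaw": 0}, {"delta_pos": [1.5, -1, 89], "roll": 0, "jaw": 0}, {"delta_pos": [1.5, -1, 89], "roll": 0, "jaw": 0}, {"delta_pos": [1.5, -1, 89], "roll": 0, "jaw": 0}, {"delta_pos": [1.5, -1, 89], "roll": 0, "jaw": 0}, {"delta_pos": [1.5, -1, 89], "roll": 0, "jaw": 0}, {"delta_pos": [1.5, -1, 89], "roll": 0, "jaw": 0}, {"delta_pos": [1.5, -1, 89], "roll": 0, "jaw": 0}, {"delta_pos": [1.5, -1, 89], "roll": 0, "jaw": 0}, {"delta_pos": [1.5, -1, 75], "roll": 0, "jaw": 0}, {"delta_pos": [1.5, -1, 55], "roll": 0, "jaw": 0}, {"delta_pos": [1.5, -1, 35], "roll": 0, "jaw": 0}, {"delta_pos": [1.5, -1, 35], "roll": 0, "jaw": 0}, {"delta_pos": [1.5, -1, 35], "roll": 0, "jaw": 0}], squeeze=25)

```text
time_s: 50.28
ee_pos: [506.2, 132.5, 159.8]
ee_rot: [179.9, 0.0, 116.0]
force: [0.1, 0.5, -3.2]
gripper_width: 16.7
gripper_force: 24.9
```

```bash
python3 hr.py; python3 go.py 661.1,64.8,160,94.5
python3 - <<'E'
from h import *
f=grab("side"); cv2.imwrite("pics/br.png",cv2.resize(f["img"][100:260,150:330],None,fx=3,fy=3,interpolation=2))
E
```

```text
tcp [506.2 132.5 159.8] 116.0 w 16.7 F [ 0.1  0.5 -3.2]
side zlow [-104.  -102.7] plate z -97.5 141 c(u,v) [ 0.2 -1.2] [60.9 61.6] 87.1
top zlow [-105.5 -104.9] plate z -100.5 54 c(u,v) [-20.5  -0.5] [60.8 12.4] 89.0
t 50.4 at [504.9 132.2 158.2] 116.0 w 16.6 F [ 0.5 -0.7 -3.1]
661.1,64.8,160,94.5 [-129.0, 110.9, -1.8] 4.3
```

View pics/br.png

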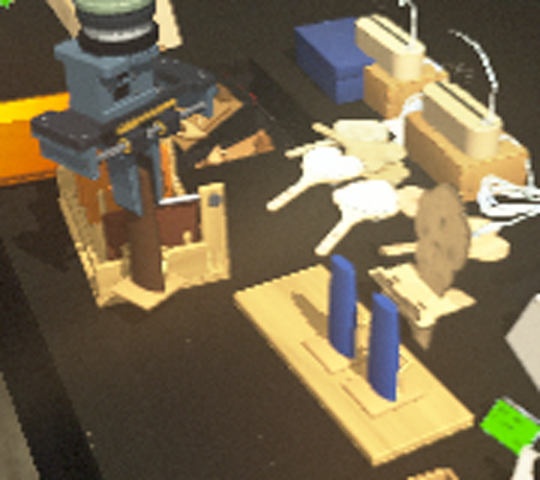

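The brown pouch is held upright (crop px (150,230)) and the two blue ones stand neatly on the riser at (342,305) and (384,345). Carrying it over.

Request:
arm_command(rows=[{"delta_pos": [-25, 20, -2], "roll": 1, "jaw": 0}, {"delta_pos": [-50, 42, -2], "roll": 2, "jaw": 0}, {"delta_pos": [-75, 65, -2], "roll": 3, "jaw": 0}, {"delta_pos": [-100, 87, -2], "roll": 4, "jaw": 0}, {"delta_pos": [-120, 105, -2], "roll": 4.3, "jaw": 0}, {"delta_pos": [-129, 112, -2], "roll": 4.3, "jaw": 0}, {"delta_pos": [-129, 112, -2], "roll": 4.3, "jaw": 0}, {"delta_pos": [-129, 112, -2], "roll": 4.3, "jaw": 0}, {"delta_pos": [-129, 112, -2], "roll": 4.3, "jaw": 0}])

```text
time_s: 51.18
ee_pos: [661.6, 65.9, 160.5]
ee_rot: [-179.8, -0.0, 94.5]
force: [-0.2, 0.2, -2.7]
gripper_width: 17.0
gripper_force: 24.9
```

```bash
python3 hr.py; python3 go.py 661.5,64.8,121,94.5
```

```text
tcp [661.6  65.9 160.5] 94.5 w 17.0 F [-0.2  0.2 -2.7]
side zlow [-104.  -101.2] plate z -97.5 136 c(u,v) [ 4.2 -4.5] [61.5 57.9] 86.7
t 51.3 at [661.9  66.2 161.5] 94.5 w 16.6 F [-0.3  0.5 -1.9]
661.5,64.8,121,94.5 [-1.3, -0.5, 40.5] 0.01
```

Request:
arm_command(rows=[{"delta_pos": [-1, 2, 15], "roll": 0, "jaw": 0}, {"delta_pos": [-1, 2, 28], "roll": 0, "jaw": 0}, {"delta_pos": [-1, 2, 36], "roll": 0, "jaw": 0}, {"delta_pos": [-1, 2, 40], "roll": 0, "jaw": 0}, {"delta_pos": [-1, 2, 41], "roll": 0, "jaw": 0}, {"delta_pos": [-1, 2, 41.5], "roll": 0, "jaw": 0}, {"delta_pos": [-1, 2, 41.5], "roll": 0, "jaw": 0}])

```text
time_s: 51.87
ee_pos: [664.8, 65.2, 121.8]
ee_rot: [180.0, -0.0, 94.5]
force: [-3.0, 1.8, 4.7]
gripper_width: 17.1
gripper_force: 25.2
```

Touchdown. Releasing, retreating well clear, and checking everything.

Request:
arm_command(rows=[{"delta_pos": [0, 0, 0], "roll": 0, "jaw": 60}, {"delta_pos": [0, 0, 0], "roll": 0, "jaw": 60}, {"delta_pos": [0, 0, 0], "roll": 0, "jaw": 60}, {"delta_pos": [0, 0, 0], "roll": 0, "jaw": 60}, {"delta_pos": [0, 0, -30], "roll": 0, "jaw": 60}, {"delta_pos": [0, 0, -70], "roll": 0, "jaw": 60}, {"delta_pos": [0, 0, -110], "roll": 0, "jaw": 60}, {"delta_pos": [0, 0, -140], "roll": 0, "jaw": 60}, {"delta_pos": [0, -100, -140], "roll": 0, "jaw": 60}, {"delta_pos": [0, -300, -140], "roll": 0, "jaw": 60}, {"delta_pos": [0, -300, -140], "roll": 0, "jaw": 60}, {"delta_pos": [0, -300, -140], "roll": 0, "jaw": 60}, {"delta_pos": [0, -300, -140], "roll": 0, "jaw": 60}, {"delta_pos": [0, -300, -140], "roll": 0, "jaw": 60}, {"delta_pos": [0, -300, -140], "roll": 0, "jaw": 60}, {"delta_pos": [0, -300, -140], "roll": 0, "jaw": 60}, {"delta_pos": [0, -300, -140], "roll": 0, "jaw": 60}, {"delta_pos": [0, -300, -140], "roll": 0, "jaw": 60}])

```text
time_s: 53.37
ee_pos: [367.2, 41.2, 260.9]
ee_rot: [179.8, 0.0, 94.5]
force: [0.2, -0.8, -0.5]
gripper_width: 54.6
gripper_force: 0.0
```

```bash
python3 rests.py; python3 seat.py
python3 - <<'E'
from h import *
f=grab("side"); g=grab("top")
A=cv2.resize(f["img"][110:290,140:340],(800//2,360),interpolation=2); B=cv2.resize(g["img"][100:280,90:290],(400,360),interpolation=2)
cv2.imwrite("pics/fin.png",np.hstack([A,B]))
E
```

```text
top sleeve z [117.2 121.1] [-0.3 -1.2]
top 104 ztop 160.3 c [658.   70.4] [12.6 34.6] 9.4
top 74 ztop 125.2 c [665.2  -9.5] [35.3 12.1] 89.4
top 71 ztop 125.1 c [671.2 -85.1] [11.6 33. ] 4.3
side sleeve z [119.3 122.6] [-0.  -0.4]
side 185 ztop 161.3 c [659.   69.3] [13.5 35.3] 8.5
side 117 ztop 126.4 c [665.6 -10.8] [12.9 36.7] 6.5
side 135 ztop 126.0 c [673.8 -87.8] [12.9 32.4] 4.6
top slot 0 278 z95 116.6 x [-53.3  55.9] y [-106.  -103.6  -74.4] slope -0.296
top slot 1 40 z95 119.3 x [-5.2  6.5] y [-57.4 -37.1 -22.1] slope -1.624
top slot 2 289 z95 116.1 x [-53.1  50.8] y [20.9 35.4 56.1] slope 0.32
top slot 3 349 z95 116.0 x [-53.2  57.6] y [ 75.  103.3 107.1] slope 0.297
side slot 0 352 z95 116.3 x [-53.   52.2] y [-107.4 -104.4  -71.5] slope -0.409
side slot 1 17 z95 118.6 x [-4.7  6.3] y [-56.1 -33.2 -23.9] slope 0.494
side slot 2 256 z95 103.2 x [-53.5  53. ] y [22.3 42.6 57.6] slope -0.623
side slot 3 207 z95 116.9 x [-54.6  60.7] y [ 72.7 102.4 105.9] slope 0.297
```

View pics/fin.png

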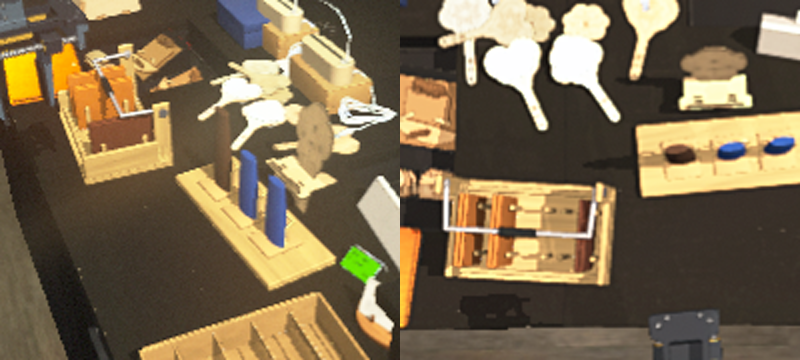

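The row stands neatly on the riser (right crop px (680,155), (730,150), (780,145)), the wallets are in their slots, and the bar is down at (520,233). One last check of foot-plate squareness and bar angle before handing in.

```bash
python3 - <<'E'
from h import *
a=np.radians(4.5); R=np.array([[np.cos(a),-np.sin(a)],[np.sin(a),np.cos(a)]])
c=np.array([543.4,303.]); b=np.radians(-3.9); R2=np.array([[np.cos(b),-np.sin(b)],[np.sin(b),np.cos(b)]])
for n in("top","side"):
    Q=cloud(grab(n)).reshape(-1,3); Q=Q[np.isfinite(Q).all(1)]; L=(Q[:,:2]-[667,-10])@R; z=Q[:,2]-(1.5 if n=="side" else 0)
    for y in(80,0,-76):
        k=(abs(L[:,0])<45)&(abs(L[:,1]-y)<37)&(z>17.3)&(z<25); r=cv2.minAreaRect(L[k].astype(np.float32)); print(n,y,k.sum(),np.round(r[0],1),np.round(r[1],1),round(r[2],1))
    M=(Q[:,:2]-c)@R2
    for y in(-88,40,88):
        k=(abs(M[:,0])<50)&(abs(M[:,0])>12)&(abs(M[:,1]-y)<12)&(Q[:,2]>92)&(Q[:,2]<106)
        if k.sum()>8: print(n,"wallet",y,k.sum(),np.percentile(M[k,1],[5,50,95]).round(1),np.polyfit(M[k,0],M[k,1],1)[0].round(3))
E
python3 go.py
```

```text
top 80 183 [ 2.8 81.8] [83.3 70.5] 5.6
top 0 204 [-2.2  3. ] [81.2 73.7] 6.1
top -76 197 [  1.1 -75.6] [82.3 69.7] 3.1
top wallet -88 131 [-94.7 -88.2 -82.1] 0.0
top wallet 40 135 [32.7 38.3 45.8] 0.0
top wallet 88 138 [81.1 87.2 94.1] 0.001
side 80 121 [-3.2 78.3] [58.4 63.7] 84.8
side 0 138 [-0.1 -1.1] [59.6 65.2] 88.9
side -76 178 [  4.2 -77.4] [57.4 82.5] 85.9
side wallet -88 88 [-99.3 -94.2 -84.4] -0.044
side wallet 40 82 [31.1 35.  45.6] 0.004
side wallet 88 79 [80.2 84.5 93.4] -0.007
t 53.8 at [366.8  41.3 259.9] 94.5 w 54.4 F [-0.6  0.3  0.7]
```

Run:
```python
from h import *
from scipy.optimize import differential_evolution as DE
a=np.radians(4.5); R=np.array([[np.cos(a),-np.sin(a)],[np.sin(a),np.cos(a)]])
for n in("top","side"):
    Q=cloud(grab(n)).reshape(-1,3); Q=Q[np.isfinite(Q).all(1)]; L=(Q[:,:2]-[667,-10])@R; z=Q[:,2]-(1.6 if n=="side" else 0)
    for y in(80,0,-76):
        m=(abs(L[:,0])<50)&(abs(L[:,1]-y)<38)
        f=m&(z>17.5)&(z<23); g=m&(z<16.5)&(z>10)   # foot / bare riser
        def cost(p):
            c,s=np.cos(p[2]),np.sin(p[2]); d=L-[p[0],p[1]]; u=abs(d[:,0]*c+d[:,1]*s)-31; v=abs(-d[:,0]*s+d[:,1]*c)-28.5; o=np.maximum(u,v)
            return np.minimum(np.maximum(o[f],0),6).sum()+np.minimum(np.maximum(-o[g],0),6).sum()
        r=DE(cost,[(-15,15),(y-12,y+12),(-.25,.25)],seed=0); print(n,y,r.x[:2].round(1),np.degrees(r.x[2]).round(1),round(r.fun,1))
```

```text
top 80 [-2.2 80.2] 3.0 121.9
top 0 [-2.1  0.3] 2.0 78.8
top -76 [  0.4 -75.9] 0.7 126.0
side 80 [-0.3 81.1] 1.1 31.2
side 0 [-0.9  1.6] 3.8 27.8
side -76 [  1.5 -75.3] 2.0 41.4
```

All feet are within about 4° of square, within 2 mm of the middle line, and 76–80 mm apart. Handing in.

```bash
python3 -c "
from workcell import env
print(env.job_done())"
```

```text
the job is handed in; nothing more can be done
None
```

The job is handed in, with no verdict returned: by my last camera check the three wallets stand in slots 0, 2 and 3 with the bar pressed down to its stop, and the three pouches stand in one row on the riser, within about 4° of square and 76–80 mm apart centre to centre (gaps of 19–23 mm).

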